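# Ring down a steam bath for a small flask

## Task

Get the two steam baths ready. Nest the three reducing rings in the mouth of the wide bath, one at a time, the largest first, then the middle one, then the smallest, each fully home with its feet inside the hole below and its flange lying flat, and then stand the little round flask upright on the smallest ring. Also close the mouth of the narrow bath with its knobbed cover, fully home (before or after the rings, as you like); never let the flask tip over on the way, and do not knock over the brown bottle or the beaker.

Things in the scene. Friction and masses are not known exactly. Their poses are not given: they have to be found in the camera images.
- wide_bath: Fixed steel drum, 120 mm across, 55 mm tall, the wider of the two baths; round mouth 58 mm across in the middle of its flat top (hollow 49 mm deep). A short brass pipe stub sticks out low at its side, 23 mm past the wall. Origin: centre of its underside, on the bench; z up the drum's axis; rim at z = 55 mm.
- narrow_bath: Fixed upright steel drum, 90 mm across and 45 mm tall, the narrower bath, with a round mouth 38 mm across in the middle of its flat top (39 mm deep), and a like pipe stub. Origin: centre of its underside, on the bench; z up; the mouth's rim is at z = 45 mm.
- large_ring: Loose aluminium ring, 70 g, standing on its feet: flange 68 mm across, 10 mm thick (z = 8 to 18 mm), on four round-ended 6 mm feet 8 mm tall under it, standing on a circle 55 mm across over all; hole 46 mm. Feet go into the wide bath's mouth, flange lies on the bath's top. Origin: centre of its underside (level of the feet); z up the axis; yaw does not matter. Grip across the flange.
- middle_ring: Like the large ring but smaller, 50 g: flange 56 mm across, 10 mm thick (z = 8 to 18 mm), four feet 8 mm tall, 43 mm across over all, hole 34 mm. Feet go into the large ring's hole, flange lies on the large ring's top. Origin: centre of its underside; z up the axis.
- small_ring: The smallest ring, 35 g: flange 44 mm across, 10 mm thick (z = 8 to 18 mm), four feet 8 mm tall, 31 mm across over all, hole 22 mm. Feet go into the middle ring's hole, flange lies on the middle ring's top. Origin: centre of its underside; z up the axis.
- cover: Loose steel cover of the narrow bath, 80 g: disc 52 mm across, 6 mm thick (z = 8 to 14 mm), black upright knob 16 mm across on top (z = 14 to 38 mm), and below a tapered spigot 8 mm deep (28 mm across at the foot, 33 mm under the disc) on which it stands and which goes into the mouth. Origin: centre of its underside; z up the axis. Grip the knob.
- flask: Loose stoppered round glass flask, 60 g, bottom-heavy, upright in the cork ring: ball 42 mm across (centre z = 21 mm), neck 20 mm across (z = 40 to 70 mm), white stopper 18 mm across (z = 70 to 82 mm). Origin: lowest point of the ball; z up the neck. Grip the neck. On the small ring its lowest point hangs 3 mm below that ring's top.
- cork_ring: Fixed cork ring, 68 mm across, 18 mm tall, hole 28 mm across, in which the flask stands at the start, the flask's lowest point 13 mm above the bench. Origin: centre of its underside.
- amber_bottle: Bystander: brown glass bottle with a red cap, 72 mm across and 150 mm tall, standing on the bench. Origin: centre of its underside; z up its axis.
- beaker: Bystander: clear open beaker, 72 mm across and 85 mm tall, standing on the bench. Origin: centre of its underside; z up its axis.
There are look-alikes about, which are no part of the job. What is shaped like the cover but purple is not meant. Leave any blue or purple look-alike of the middle_ring alone.

How it is judged:
By the outcome, as a careful person would: the job done as asked, in the order asked, and still so for the second after the job is handed in, with the robot touching nothing.
It also fails if it takes over 120 s, if anything falls off the work surface, if the arm or the gripper's body presses on something with over 40 N, if the wrist force passes 120 N, or if a joint passes its speed limit or range.

## Robot

A 6-joint arm with a two-finger parallel gripper is mounted at the origin on the work surface. World frame = base frame: x ahead of the robot, y to its left, z up, the work surface at z = 0. Lengths are in m, angles in rad, forces in N, time in s.
With the tool pointing down it reaches from about 0.25 to 0.725 m from the base axis. Payload 4 kg.
Tool frame: the origin (TCP) lies midway between the tips of the shut fingers; the grasp point (between the pads) lies 19 mm behind it; z points along the fingers, y is the line along which they close (so a half turn about z gives the same grasp; the last joint's range is limited). The gripper opens to 85 mm and grips with 20 to 120 N. Pads are 22 mm wide; open, the fingers measure 114 mm over their backs; the gripper's body (76 mm by 85 mm) begins 54 mm behind the grasp point. The pads swing forward as they close: fully open they stand 13 mm farther back than shut.
Start: joints at [1.195, 0.241, 0.005, 1.335, 0, 1.571], TCP at [0.184, 0.465, 0.231] pointing down, gripper open.
Joint ranges: [-2.72, 2.72], [-1.05, 1.87], [-1.09, 1.28], [-1.99, 2.15], [-1.42, 1.44], [-3.14, 3.14]. Speed limits (rad/s): [2.79, 2.79, 3.14, 3.14, 3.14, 3.14].

## Interface

Orientations are given as a unit quaternion [x, y, z, w].
In Python, from workcell import get_obs, camera, job_done, silhouettes gives the robot as it stands. The module is installed in compiled form; this text tells all that it offers.
- The arm moves only by the tool drive_tool, never from a script. Its argument "increments" is a list of rows, each a list of 3 entries, a list of its own where there are three numbers: the shift along the world's x, y, z in mm, then the turn, a rotation vector about the world's x, y, z in degrees, then the opening, from 0 (shut) to 1 (fully open). A call has 1 to 8 rows; each row shifts and turns the commanded pose from where the row before left it; what a row does not reach is not made up. A row lasts 1/12 s, in which the tool goes at most 41.7 mm and 7.16 degrees, less where a joint would pass 70% of its speed; a pose out of reach is approached as far as the arm can. A call is refused whole if a number of a shift passes 41.7 or a number of a turn 7.16, either way. A call with a gripper value outside its range is refused whole. The fingers move at their own pace and stop on an object; the grip force is fixed at half the most. Time passes only in rows, so rows that do not move let the fingers close. It gives the time, the measured TCP pose, the force, the opening and the grip force at its end, in the units of the state.
- get_obs(): the state, without advancing time (a new reading comes with each control period).
- camera(name): name is "scene" or "side" or "wrist"; returns a dict with "image" (384x512x3 uint8, red, green, blue), "K" (3x3 intrinsics, pixels), "view" (4x4, takes a point from world to camera coordinates). Camera axes: x right, y down, z forward; pixel columns grow to the right and rows downward; lengths in m; the calibration is good to about 2 mm. A picture is of the moment at which its call begins. There is no depth.
- job_done(): hands the job in; it is judged then, once.
Trained networks look in a picture, given as the dict that the camera call returned (one of the last four; its "shot" number tells which), for a name from the list of things; names that differ only in an ending like _2 or _b are one class to them, and where a whole thing is asked for, a point or a joint stands for the part that bears it (a point fixed in the world has none). Each returns a list of dicts, best first, with "conf" (0 to 1); they miss things now and then, are a little off and sometimes report something else, mostly with a low value. They report only what shows in the picture. A call takes as long as a camera call. They do not tell look-alikes from the thing itself.
- silhouettes(query, picture): "region" (384x512 bool, what is visible of it) and "bbox" ([left, top, right, bottom] in pixels, round what is visible of it).
The state is a dict: "clock": time; "joint_pos": joint angles; "joint_vel": joint speeds; "tau": joint torques, N m; "eef_pos": TCP position; "tool_rot": TCP orientation; "ft_force": force on the tool from outside, world axes, zero at the start; "ft_torque": the same for the moment, N m; "grip_width": finger opening in m; "grasp_force": force on a finger pad.
Only numpy, scipy, OpenCV 4.12 (cv2) and the standard library are available. Lean on these libraries where they do the work, as an engineer would, in place of code of your own. Each camera call takes 0.05 s, during which the arm holds its last target. There are 200 camera calls.

## Working session

There is one attempt and no reset: what is moved stays moved. The work goes in short steps, Python scripts to look and compute and a tool call to move; the robot and the scene stay as the last step left them, time stands still between calls to the robot, and variables do not carry over. Pictures are saved under pics/ and viewed, at most 14 in all, crops included, and the job is handed in when it is done.

Besides the shell and the picture viewer there is one more tool, called after "Request:" by a JSON object that holds its "op" and its "data". drive_tool: Moves the arm, as the interface text tells. Its arguments: {"type":"object","properties":{"increments":{"type":"array"}},"required":["increments"]}

```bash
mkdir -p pics; cat > h.py <<'E'
import numpy as np, cv2
from workcell import get_obs, camera, job_done, silhouettes
def px2w(c,u,v,z):
    K,V=np.array(c["K"]),np.array(c["view"]);R,t=V[:3,:3],V[:3,3]
    o=-R.T@t; d=R.T@np.linalg.inv(K)@np.array([u,v,1.0]); return o+d*(z-o[2])/d[2]
def proj(c,p):
    V=np.array(c["view"]);q=np.array(c["K"])@(V[:3,:3]@np.asarray(p,float)+V[:3,3]);return q[:2]/q[2]
def save(c,n): cv2.imwrite("pics/"+n,cv2.cvtColor(c["image"],cv2.COLOR_RGB2BGR))
E
python3 - <<'E'
from h import *
cs={n:camera(n) for n in("scene","side","wrist")}
im=[cs[n]["image"] for n in("scene","side")]
for n in cs:
    save(cs[n],n+"0.png"); V=np.array(cs[n]["view"]);print(n,(-V[:3,:3].T@V[:3,3]).round(3))
    for q in "wide_bath narrow_bath large_ring middle_ring small_ring cover flask cork_ring amber_bottle beaker".split():
        print(n,q,[(round(d["conf"],2),[int(x) for x in d["bbox"]]) for d in silhouettes(q,cs[n])])
print(get_obs())
E
```

```text
scene [ 1.19  -0.409  0.637]
scene wide_bath [(0.95, [186, 237, 244, 295])]
scene narrow_bath [(0.63, [331, 185, 366, 220])]
scene large_ring [(0.89, [261, 222, 288, 245])]
scene middle_ring [(0.65, [350, 157, 367, 161]), (0.64, [306, 154, 323, 169]), (0.63, [336, 167, 353, 173]), (0.42, [264, 221, 286, 246])]
scene small_ring [(0.5, [287, 178, 302, 193]), (0.21, [121, 238, 155, 259])]
scene cover [(0.72, [193, 202, 212, 218]), (0.62, [220, 187, 240, 204]), (0.55, [153, 204, 170, 217])]
scene flask [(0.93, [131, 219, 144, 249]), (0.38, [187, 237, 243, 293])]
scene cork_ring [(0.94, [122, 236, 157, 259])]
scene amber_bottle [(0.64, [80, 247, 129, 318])]
scene beaker [(0.97, [393, 161, 423, 196]), (0.7, [263, 221, 286, 246])]
side [0.427 0.986 1.   ]
side wide_bath [(0.79, [206, 140, 237, 174])]
side narrow_bath [(0.97, [183, 237, 223, 270])]
side large_ring [(0.63, [214, 190, 231, 204])]
side middle_ring [(0.63, [242, 280, 266, 301]), (0.58, [281, 274, 300, 292]), (0.51, [252, 317, 275, 339])]
side small_ring [(0.48, [258, 233, 274, 249])]
side cover [(0.73, [278, 192, 296, 209]), (0.
[... 553 characters left out ...]
joint_pos': array([1.19499715e+00, 2.40612788e-01, 5.02182890e-03, 1.33516306e+00,
       2.20987740e-05, 1.57079397e+00]), 'joint_vel': array([-1.11020027e-03,  1.09492412e-04,  5.19355340e-04, -1.92858693e-05,
       -3.89713857e-04, -2.78498553e-04]), 'tau': array([-1.94506320e-03, -3.72199738e+01,  2.52688998e+01,  1.34013982e-03,
       -1.44148152e-05,  7.38724282e-06]), 'eef_pos': array([0.18351095, 0.465133  , 0.23130842]), 'tool_rot': array([ 1.86794708e-01,  9.82398970e-01,  2.28460667e-05, -6.90331828e-06]), 'ft_force': array([ 0.63238006,  0.37724262, -0.41922541]), 'ft_torque': array([-0.00580843,  0.03743008, -0.01170644]), 'grasp_force': 0.0, 'grip_width': 0.08577325305301149}
```

```bash
python3 - <<'E'
import cv2,numpy as np
a=cv2.imread("pics/scene0.png")[140:325,70:435]; b=cv2.imread("pics/side0.png")[80:345,150:350]
cv2.imwrite("pics/v1.png",cv2.resize(a,None,fx=2.19,fy=2.19,interpolation=cv2.INTER_CUBIC))
b=cv2.resize(b,None,fx=2.2,fy=2.2,interpolation=cv2.INTER_CUBIC)
cv2.imwrite("pics/v2.png",b)
E
```

```text
(no output)
```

View pics/v1.png

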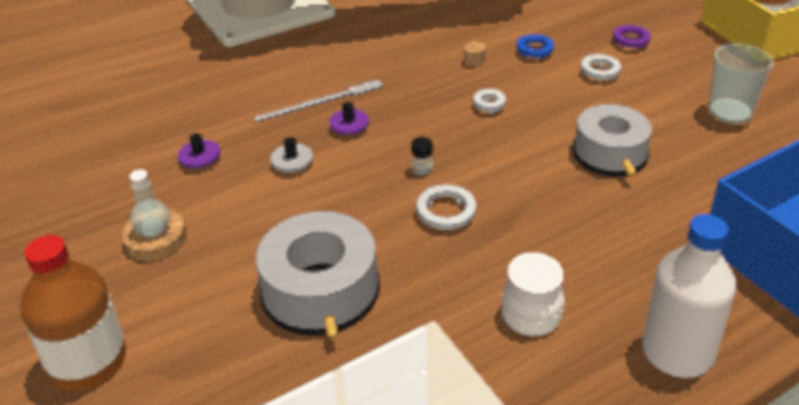

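View pics/v2.png

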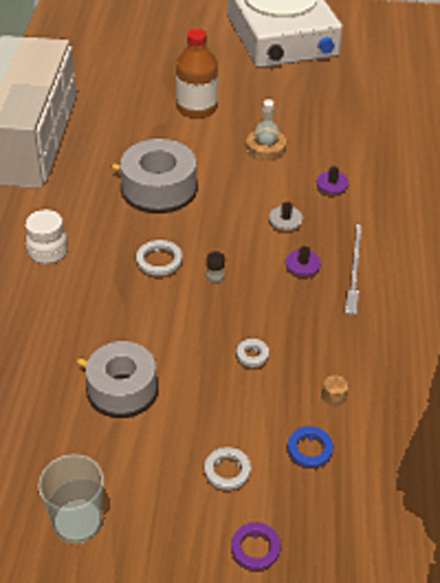

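```bash
cat >> h.py <<'E'
from scipy.optimize import least_squares
M={"wide_bath":[(60,0),(60,55)],"narrow_bath":[(45,0),(45,45)],"large_ring":[(34,8),(34,18),(27.5,1)],"middle_ring":[(28,8),(28,18),(21.5,1)],
"small_ring":[(22,8),(22,18),(15.5,1)],"cover":[(26,8),(26,14),(8,38),(14,0)],"cork_ring":[(34,0),(34,18)],"amber_bottle":[(36,0),(36,90),(15,150)],"beaker":[(36,0),(36,85)],
"flask":[(10,53),(10,83),(9,95)]+[(21*np.cos(a),34+21*np.sin(a)) for a in np.linspace(-.3,1.2,6)]}
A=np.linspace(0,2*np.pi,72)
def pts(q,x,y,z0=0):
    return np.concatenate([np.c_[x+r*np.cos(A)/1e3,y+r*np.sin(A)/1e3,np.full(72,z/1e3+z0)] for r,z in M[q]])
def bb(c,P):
    V=np.array(c["view"]);Q=(P@V[:3,:3].T+V[:3,3])@np.array(c["K"]).T;Q=Q[:,:2]/Q[:,2:];return np.r_[Q.min(0),Q.max(0)]
def fit(q,obs,z0=0,x0=None):
    "obs: list of (cam, bbox)"
    if x0 is None:
        c,b=obs[0]; x0=px2w(c,(b[0]+b[2])/2,(b[1]+b[3])/2,.02+z0)[:2]
    f=lambda p:np.concatenate([bb(c,pts(q,*p,z0))-(np.array(b)+[0,0,1,1]*0) for c,b in obs])
    r=least_squares(f,x0,loss="soft_l1"); return r.x,f(r.x)
E
python3 - <<'E'
from h import *
cs={n:camera(n) for n in("scene","side")}
B={"wide_bath":([186,237,244,295],[206,140,237,174]),"narrow_bath":([331,185,366,220],[183,237,223,270]),"large_ring":([261,222,288,245],[214,190,231,204]),
"middle_ring":([336,167,353,173],[242,280,266,301]),"small_ring":([287,178,302,193],[258,233,274,249]),"cover":([193,202,212,218],[278,192,296,209]),
"flask":([131,219,144,249],[260,126,276,145]),"cork_ring":([122,236,157,259],[263,143,278,151]),"amber_bottle":([80,247,129,318],[231,91,250,132]),"beaker":([393,161,423,196],[168,284,200,330])}
np.set_printoptions(suppress=True,precision=1)
for q,(a,b) in B.items():
    for o in ([(cs["scene"],a),(cs["side"],b)],[(cs["scene"],a)],[(cs["side"],b)]):
        p,r=fit(q,o); print(q,(p*1000),r)
E
```

```text
Traceback (most recent call last):
  File "h.py", line 23, in fit
    r=least_squares(f,x0,loss="soft_l1"); return r.x,f(r.x)
  File "h.py", line 22, in <lambda>
    f=lambda p:np.concatenate([bb(c,pts(q,*p,z0))-(np.array(b)+[0,0,1,1]*0) for c,b in obs])
                                                   ~~~~~~~~~~~^~~~~~~~~~~~
ValueError: operands could not be broadcast together with shapes (4,) (0,)
```

```bash
sed -i 's/-(np.array(b)+\[0,0,1,1\]\*0)/-np.array(b)/' h.py
python3 - <<'E'
from h import *
cs={n:camera(n) for n in("scene","side")}
B={"wide_bath":([186,237,244,295],[206,140,237,174]),"narrow_bath":([331,185,366,220],[183,237,223,270]),"large_ring":([261,222,288,245],[214,190,231,204]),
"middle_ring":([336,167,353,173],[242,280,266,301]),"small_ring":([287,178,302,193],[258,233,274,249]),"cover":([193,202,212,218],[278,192,296,209]),
"flask":([131,219,144,249],[260,126,276,145]),"cork_ring":([122,236,157,259],[263,143,278,151]),"amber_bottle":([80,247,129,318],[231,91,250,132]),"beaker":([393,161,423,196],[168,284,200,330])}
np.set_printoptions(suppress=True,precision=1)
for q,(a,b) in B.items():
    for o in ([(cs["scene"],a),(cs["side"],b)],[(cs["scene"],a)],[(cs["side"],b)]):
        p,r=fit(q,o); print(q,(p*1000),r)
E
```

```text
wide_bath [ 629.5 -195.2] [-0.1  0.7 -1.7 -0.4 -3.6  2.2  0.2  2. ]
wide_bath [ 630.6 -193.6] [ 0.8  0.7 -0.9 -0.4]
wide_bath [ 624.9 -207.7] [-1.7  0.2  1.9 -0.2]
narrow_bath [610.9 219.6] [ 0.   1.2  0.5 -1.1  6.2 -1.5 -1.   0.5]
narrow_bath [611.  218.6] [-0.2  1.3  0.2 -1. ]
narrow_bath [619.8 222.4] [ 2.9 -1.  -4.2  1. ]
large_ring [599.  -15.9] [-0.3  1.1 -0.1 -0.6 -2.9 -0.5  1.2  2.5]
large_ring [598.8 -15.2] [-0.1  1.   0.1 -0.8]
large_ring [596.9 -22.1] [-2.  -1.7  2.1  1.2]
middle_ring [468.3 327.7] [-2.6 -2.1 -1.2  4.7 -0.1  1.4 -2.9  0.5]
middle_ring [458.6 344.4] [-0.6 -4.9  0.6  1.7]
middle_ring [464.6 324.5] [ 1.4  0.5 -1.4 -0.4]
small_ring [445.8 155.1] [-0.6  0.8 -0.8 -2.6 -0.2  2.3 -1.1  0.1]
small_ring [451.7 153.5] [ 0.   1.8 -0.  -1.4]
small_ring [444.2 150.6] [ 0.5  1.2 -0.5 -1.1]
cover [ 394.9 -119.2] [  0.2  -5.2   0.3  -5.    0.1 -18.   -2.4 -21.6]
cover [ 415.5 -129.4] [-0.2 -0.3  0.2  0.3]
cover [388.  -24.4] [ 0.9  1.6 -0.9 -1.3]
flask [ 467.8 -314.4] [-0.8 -0.1  4.8 -0.1  2.5 -1.2 -2.  -0.2]
flask [ 466.3 -317.3] [-2.3 -0.   3.4 -0. ]
flask [ 468.4 -310. ] [ 2.3 -0.5 -2.3  0.5]
cork_ring [ 459.1 -317.5] [ 2.1 -0.9 -2.6  0.9 -1.9 -5.3  1.6  1.8]
cork_ring [ 459.3 -317.4] [ 2.2 -0.9 -2.6  0.9]
cork_ring [ 458.7 -317.1] [-1.8 -5.2  1.7  1.9]
amber_bottle [ 585.2 -419. ] [-0.4 -1.  -0.6 -0.  -1.   2.3 -0.9  2.6]
amber_bottle [ 587.  -418.4] [ 0.1 -0.6 -0.1  0.5]
amber_bottle [ 583.4 -435.9] [ 0. -0. -0.  0.]
beaker [633.  413.9] [-3.7 -1.5 -1.4  1.7 -1.   2.1 -0.7  0.1]
beaker [634.1 422.9] [-1.3 -2.2  1.1  0.9]
beaker [631.6 410.8] [-0.1  1.1  0.1 -1. ]
```

The pictures show the grey cover at scene (203,212), between the two purple ones at (161,210) and (230,196). The three grey rings are the large one at scene (274,233), the middle one at (344,171) and the small one at (295,186). The blue ring (315,161) and the purple one (358,157) are the decoys. I'll start with the large ring.

Request:
{"op": "drive_tool", "data": {"increments": [[[26,-30,-3],[0,0,0],1],[[26,-30,-3],[0,0,0],1],[[26,-30,-3],[0,0,0],1],[[26,-30,-3],[0,0,0],1],[[26,-30,-3],[0,0,0],1],[[26,-30,-3],[0,0,0],1],[[26,-30,-3],[0,0,0],1],[[26,-30,-3],[0,0,0],1]]}}

```text
clock: 2.52
eef_pos: [0.3925, 0.2235, 0.2075]
tool_rot: [0.187, 0.982, 0.0, 0.0]
ft_force: [-0.1, 1.6, -1.0]
grip_width: 0.0852
grasp_force: 0.0
```

Request:
{"op": "drive_tool", "data": {"increments": [[[26,-30,-3],[0,0,0],1],[[26,-30,-3],[0,0,0],1],[[26,-30,-3],[0,0,0],1],[[26,-30,-3],[0,0,0],1],[[26,-30,-3],[0,0,0],1],[[26,-30,-3],[0,0,0],1],[[26,-30,-3],[0,0,0],1],[[26,-30,-3],[0,0,0],1]]}}

```text
clock: 3.18
eef_pos: [0.6005, -0.0167, 0.1831]
tool_rot: [0.187, 0.982, 0.0, 0.0]
ft_force: [0.0, 1.2, -0.4]
grip_width: 0.0856
grasp_force: 0.0
```

```bash
cat >> h.py <<'E'
np.set_printoptions(suppress=True,precision=1)
def look(n,qs,save_as=None):
    c=camera(n)
    if save_as: save(c,save_as)
    o=get_obs(); print("tcp",o["eef_pos"]*1000,"F",o["ft_force"],"w",o["grip_width"]*1000,"g",o["grasp_force"],"t",o["clock"])
    for q,z0 in qs:
        for d in silhouettes(q,c)[:4]:
            p,r=fit(q,[(c,d["bbox"])],z0); print(n,q,round(d["conf"],2),list(map(int,d["bbox"])),p*1000,r)
    return c
E
python3 - <<'E'
from h import *
c=look("wrist",[("large_ring",0),("wide_bath",0),("small_ring",0),("cover",0)],"w1.png")
V=np.array(c["view"]); print((V[:3,:3].T@[0,0,1]), -V[:3,:3].T@V[:3,3]*1000, np.array(c["K"])[0])
print(get_obs()["tool_rot"],get_obs()["joint_pos"])
E
```

```text
tcp [604.8 -22.7 181.2] F [ 6.3 -2.3  1.1] w 85.62848422616634 g 0.0 t 3.2333
wrist large_ring 0.6 [214, 136, 286, 207] [600.6 -21.6] [ 0.2  0.5 -0.2 -0.6]
wrist wide_bath 0.75 [26, 189, 172, 319] [ 621.5 -187.6] [ 0.6 -1.3 -0.8  1.2]
wrist cover 0.68 [20, 0, 86, 58] [ 424.2 -133.2] [ 0.6 -1.9 -0.6  7.1]
[ 0.3 -0.1 -0.9] [524.   12.5 325.5] [331.3   0.  254.3]
[ 0.2  1.   0.  -0. ] [-0.   0.5  0.2  1.3  0.   0.4]
```

View pics/w1.png

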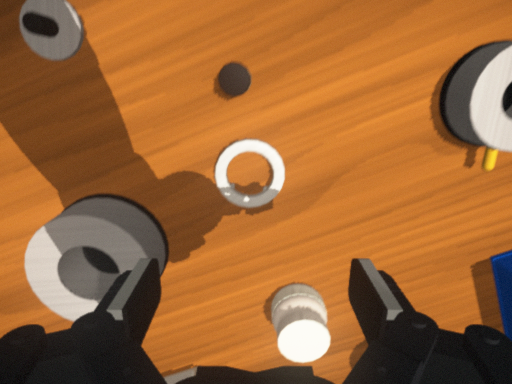

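The wrist picture shows the large ring at (250,173), with the wide bath at (97,257) and the cover at (52,28). The arm was still moving, so I'll descend, let it settle and measure again.

Request:
{"op": "drive_tool", "data": {"increments": [[[0,-4,-25],[0,0,0],1],[[0,0,-25],[0,0,0],1],[[0,0,-25],[0,0,0],1],[[0,0,-15],[0,0,0],1],[[0,0,0],[0,0,0],1],[[0,0,0],[0,0,0],1]]}}

```text
clock: 3.93
eef_pos: [0.5983, -0.0175, 0.0933]
tool_rot: [0.186, 0.983, -0.0, -0.001]
ft_force: [-0.6, -0.0, 0.3]
grip_width: 0.0853
grasp_force: 0.0
```

```bash
python3 - <<'E'
from h import *
look("wrist",[("large_ring",0)])
look("scene",[("large_ring",0)])
look("wrist",[("large_ring",0),("wide_bath",0)])
E
```

```text
tcp [599.6 -17.8  94.6] F [ 0.2 -0.8  1.4] w 85.54573173291865 g 0.0 t 3.9833
wrist large_ring 0.75 [205, 156, 298, 252] [599.7 -20.8] [-1.6  1.1  1.6 -1.2]
tcp [600.7 -18.3  95.5] F [0.2 0.1 0.1] w 85.28096801526746 g 0.0 t 4.0833
scene large_ring 0.67 [261, 222, 286, 248] [604.7 -20.9] [-1.   3.   1.  -2.1]
tcp [600.6 -18.6  95.2] F [0.9 0.1 0.5] w 84.77318575413568 g 0.0 t 4.1833
wrist large_ring 0.61 [206, 154, 297, 248] [601. -21.] [-2.4  0.5  2.5 -0.4]
wrist wide_bath 0.97 [2, 226, 132, 338] [ 639.1 -154.5] [-1.3 -0.9 61.  66.3]
```

Request:
{"op": "drive_tool", "data": {"increments": [[[1,-2,-25],[0,0,0],1],[[0,0,-25],[0,0,0],1],[[0,0,-25],[0,0,0],1],[[0,0,-10],[0,0,0],1],[[0,0,-6],[0,0,0],1],[[0,0,0],[0,0,0],1],[[0,0,0],[0,0,0],1],[[0,0,0],[0,0,0],1]]}}

```text
clock: 4.95
eef_pos: [0.602, -0.021, 0.004]
tool_rot: [0.187, 0.982, 0.0, 0.002]
ft_force: [-0.7, 0.0, 0.1]
grip_width: 0.0854
grasp_force: 0.0
```

Request:
{"op": "drive_tool", "data": {"increments": [[[0,0,0],[0,0,0],0],[[0,0,0],[0,0,0],0],[[0,0,0],[0,0,0],0],[[0,0,0],[0,0,0],0],[[0,0,0],[0,0,0],0],[[0,0,0],[0,0,0],0]]}}

```text
clock: 5.45
eef_pos: [0.6021, -0.0203, 0.0049]
tool_rot: [0.187, 0.982, 0.001, 0.002]
ft_force: [-1.3, 2.3, 7.5]
grip_width: 0.0648
grasp_force: 64.1
```

```bash
python3 - <<'E'
from h import *
look("wrist",[("large_ring",0)],"w2.png")
E
```

```text
tcp [602.1 -20.3   4.9] F [-1.3  2.2  7.4] w 65.17997722200833 g 64.06550763174891 t 5.5
wrist large_ring 0.64 [182, 194, 331, 331] [601.3 -19.7] [-2.  -0.7  2.   1.9]
```

View pics/w2.png

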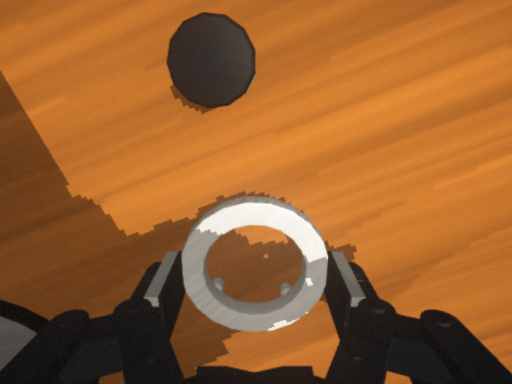

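The large ring sits centred between the pads, at about (256,265). I'll lift it and stop short of the wide bath to measure the mouth.

Request:
{"op": "drive_tool", "data": {"increments": [[[0,0,15],[0,0,0],0],[[0,0,30],[0,0,0],0],[[0,0,35],[0,0,0],0],[[0,0,35],[0,0,0],0],[[0,-15,30],[0,0,0],0],[[0,-20,5],[0,0,0],0],[[0,-20,0],[0,0,0],0],[[0,-10,0],[0,0,0],0]]}}

```text
clock: 6.22
eef_pos: [0.6013, -0.0879, 0.1544]
tool_rot: [0.187, 0.982, -0.0, 0.002]
ft_force: [-0.8, -0.5, -1.5]
grip_width: 0.065
grasp_force: 66.3
```

Request:
{"op": "drive_tool", "data": {"increments": [[[0,0,0],[0,0,0],0],[[0,0,0],[0,0,0],0],[[0,0,0],[0,0,0],0],[[0,0,0],[0,0,0],0]]}}

```text
clock: 6.55
eef_pos: [0.6001, -0.0848, 0.1516]
tool_rot: [0.186, 0.983, 0.0, -0.001]
ft_force: [0.8, -0.0, -1.7]
grip_width: 0.0649
grasp_force: 66.3
```

```bash
cat >> h.py <<'E'
def circ(c,zt,ctr,R,lo=0,hi=1.6,ret=False):
    "orthophoto of plane z=zt (m), 0.5 mm/px, 160 mm wide, around ctr"
    g=np.arange(-80,80,.5)/1e3; X,Y=np.meshgrid(ctr[0]+g,ctr[1]+g)
    P=np.c_[X.ravel(),Y.ravel(),np.full(X.size,zt)]
    V=np.array(c["view"]);Q=(P@V[:3,:3].T+V[:3,3])@np.array(c["K"]).T;Q=(Q[:,:2]/Q[:,2:]).astype(np.float32).reshape(320,320,2)
    return cv2.remap(c["image"],Q[...,0],Q[...,1],cv2.INTER_LINEAR)
E
python3 - <<'E'
from h import *
c=look("wrist",[("wide_bath",0),("large_ring",.148)],"w3.png")
s=look("scene",[("wide_bath",0)])
d=look("side",[("wide_bath",0)])
o=[circ(k,.055,(.629,-.195),.06) for k in(c,s)]
im=np.hstack([cv2.resize(x,(400,400)) for x in o])[...,::-1].copy()
for k in range(0,800,400):
    cv2.circle(im,(k+200,200),int(60*2.5),(0,255,0),1); cv2.circle(im,(k+200,200),int(29*2.5),(0,255,0),1)
cv2.imwrite("pics/o1.png",im)
E
```

```text
tcp [600.2 -84.8 151.7] F [0.6 0.6 0.1] w 65.01777523053904 g 66.28668699413538 t 6.6
wrist wide_bath 0.62 [71, 178, 222, 320] [ 623.9 -192.2] [-0.9 -1.2  1.3  5.6]
wrist wide_bath 0.15 [79, 0, 143, 22] [ 511.1 -116.9] [ -1.3  -0.8 109.1 158.8]
wrist large_ring 0.73 [183, 195, 328, 332] [599.5 -84.6] [-4.  -0.8  4.3  4.2]
tcp [600.5 -85.1 152. ] F [ 0.1  0.9 -0.7] w 64.59266822842709 g 66.2867165543139 t 6.75
scene wide_bath 0.6 [185, 237, 242, 294] [ 629.3 -195.1] [ 0.1  0.4 -0.1 -0.3]
tcp [600.5 -85.4 152.2] F [ 1.  -1.  -1.2] w 64.78442442666109 g 66.28644978627563 t 6.85
side wide_bath 0.34 [237, 90, 247, 132] [ 581.3 -487.6] [-10.4   9.2   9.8  -4.3]
```

View pics/o1.png

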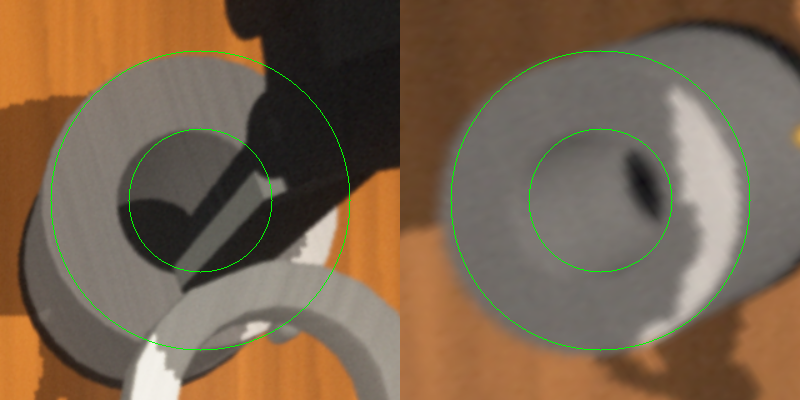

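In the top-down projections the mouth's edge lies about 4 mm to −x of the overlay circle. That puts the wide bath at about (625, −194).

Request:
{"op": "drive_tool", "data": {"increments": [[[4,-18,0],[0,0,0],0],[[6,-27,0],[0,0,0],0],[[6,-27,0],[0,0,0],0],[[5,-24,0],[0,0,0],0],[[4,-13,-15],[0,0,0],0],[[0,0,-30],[0,0,0],0],[[0,0,-30],[0,0,0],0],[[0,0,-10],[0,0,0],0]]}}

```text
clock: 7.57
eef_pos: [0.6219, -0.1938, 0.0611]
tool_rot: [0.187, 0.982, 0.001, -0.005]
ft_force: [-0.8, 0.4, -1.3]
grip_width: 0.0654
grasp_force: 66.4
```

Request:
{"op": "drive_tool", "data": {"increments": [[[0,0,-3],[0,0,0],0],[[0,0,0],[0,0,0],0],[[0,0,0],[0,0,0],0],[[0,0,0],[0,0,0],0]]}}

```text
clock: 7.9
eef_pos: [0.6271, -0.1949, 0.0665]
tool_rot: [0.187, 0.982, -0.0, 0.002]
ft_force: [0.3, 0.3, -1.5]
grip_width: 0.0649
grasp_force: 66.4
```

```bash
python3 - <<'E'
from h import *
c=look("wrist",[("large_ring",.062),("wide_bath",0)],"w4.png")
s=look("scene",[("large_ring",.062)])
s2=s
o=[circ(c,.080,(.6255,-.1945),0),circ(c,.055,(.625,-.194),0),circ(s,.08,(.6255,-.1945),0)]
im=np.hstack([cv2.resize(x[60:260,60:260],(266,266)) for x in o])[...,::-1].copy()
for k,r in enumerate((34,29,34)): cv2.circle(im,(k*266+133,133),int(r*2.66),(0,255,0),1)
cv2.imwrite("pics/o2.png",im)
E
```

```text
tcp [ 627.  -195.    66.5] F [ 0.  -0.6 -0.8] w 64.8762825035842 g 66.4046680368483 t 7.95
wrist large_ring 0.75 [182, 194, 328, 331] [ 625.9 -194.7] [-3.2 -0.7  3.4  3.1]
wrist wide_bath 0.75 [141, 113, 369, 336] [ 624.1 -194.3] [-3.   0.2  2.9  0. ]
tcp [ 626.3 -195.    65.8] F [-0.2  0.2 -0.8] w 64.9024719916323 g 66.40371166169643 t 8.1
scene large_ring 0.86 [199, 235, 230, 263] [ 630.4 -189.9] [-0.4  1.5  0.4 -1.2]
scene large_ring 0.42 [123, 237, 159, 260] [ 542.  -324.5] [ 1.  -1.6 -1.1  1.4]
```

View pics/o2.png

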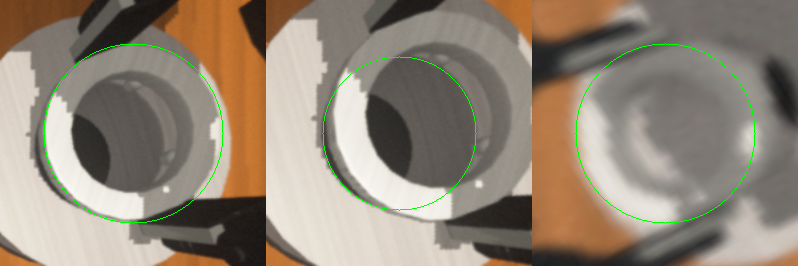

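Request:
{"op": "drive_tool", "data": {"increments": [[[-1.5,0,-2],[0,0,0],0],[[0,0,-2],[0,0,0],0],[[0,0,-2],[0,0,0],0],[[0,0,-2],[0,0,0],0],[[0,0,-2],[0,0,0],0],[[0,0,0],[0,0,0],0]]}}

```text
clock: 8.65
eef_pos: [0.625, -0.1948, 0.0539]
tool_rot: [0.187, 0.982, 0.0, 0.001]
ft_force: [3.4, 0.3, -3.3]
grip_width: 0.0651
grasp_force: 66.7
```

Request:
{"op": "drive_tool", "data": {"increments": [[[0,0,-1],[0,0,0],0],[[0,0,-1],[0,0,0],0],[[0,0,-1],[0,0,0],0],[[0,0,0],[0,0,0],0]]}}

```text
clock: 8.98
eef_pos: [0.6255, -0.1949, 0.0525]
tool_rot: [0.187, 0.982, 0.0, 0.002]
ft_force: [4.6, 1.0, 3.7]
grip_width: 0.0647
grasp_force: 67.3
```

Request:
{"op": "drive_tool", "data": {"increments": [[[0,0,-1],[0,0,0],0],[[0,0,-1],[0,0,0],0],[[0,0,0],[0,0,0],0],[[0,0,0],[0,0,0],0]]}}

```text
clock: 9.32
eef_pos: [0.6255, -0.1949, 0.0523]
tool_rot: [0.187, 0.982, -0.0, 0.002]
ft_force: [2.5, 2.2, 11.2]
grip_width: 0.0647
grasp_force: 68.3
```

Request:
{"op": "drive_tool", "data": {"increments": [[[0,0,1],[0,0,0],1],[[0,0,0],[0,0,0],1],[[0,0,0],[0,0,0],1],[[0,0,10],[0,0,0],1],[[0,0,25],[0,0,0],1],[[0,0,35],[0,0,0],1],[[0,0,0],[0,0,0],1],[[0,0,0],[0,0,0],1]]}}

```text
clock: 9.98
eef_pos: [0.6256, -0.1957, 0.1236]
tool_rot: [0.187, 0.982, -0.0, 0.003]
ft_force: [-0.6, 0.1, -0.7]
grip_width: 0.0856
grasp_force: 0.0
```

```bash
python3 - <<'E'
from h import *
c=look("wrist",[("large_ring",.047),("wide_bath",0)],"w5.png")
s=camera("scene")
o=[circ(c,.065,(.6245,-.1945),0),circ(s,.065,(.6245,-.1945),0)]
im=np.hstack([cv2.resize(x[60:260,60:260],(300,300)) for x in o])[...,::-1].copy()
for k in (0,1): cv2.circle(im,(k*300+150,150),34*3,(0,255,0),1)
cv2.imwrite("pics/o3.png",im)
E
```

```text
tcp [ 624.3 -195.2  121.5] F [-0.3  0.3 -0.8] w 85.4863188255176 g 0.0 t 10.0333
wrist wide_bath 0.77 [170, 107, 342, 282] [ 624.7 -194.7] [-2.1  1.3  2.1 -1. ]
```

View pics/o3.png

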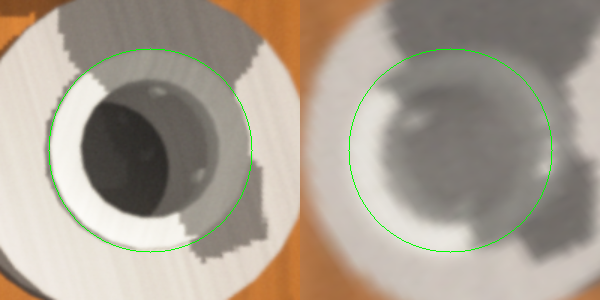

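Both projections show the flange lying on the circle for z = 65 mm, so the large ring is home. Next is the middle ring.

Request:
{"op": "drive_tool", "data": {"increments": [[[-10,30,10],[0,0,0],1],[[-10,35,10],[0,0,0],1],[[-10,35,0],[0,0,0],1],[[-10,35,0],[0,0,0],1],[[-10,35,0],[0,0,0],1],[[-10,35,0],[0,0,0],1],[[-10,35,0],[0,0,0],1],[[-10,35,0],[0,0,0],1]]}}

```text
clock: 10.85
eef_pos: [0.5422, 0.0814, 0.139]
tool_rot: [0.187, 0.982, -0.0, -0.001]
ft_force: [1.1, 0.1, -0.7]
grip_width: 0.085
grasp_force: 0.0
```

Request:
{"op": "drive_tool", "data": {"increments": [[[-10,35,0],[0,0,0],1],[[-10,35,0],[0,0,0],1],[[-10,35,0],[0,0,0],1],[[-10,35,0],[0,0,0],1],[[-10,35,0],[0,0,0],1],[[-10,35,-10],[0,0,0],1],[[-10,20,-20],[0,0,0],1],[[-10,15,-20],[0,0,0],1]]}}

```text
clock: 11.52
eef_pos: [0.4631, 0.3276, 0.0893]
tool_rot: [0.186, 0.983, 0.0, 0.0]
ft_force: [0.4, -1.1, -0.4]
grip_width: 0.085
grasp_force: 0.0
```

Request:
{"op": "drive_tool", "data": {"increments": [[[10,-5,0],[0,0,0],1],[[0,0,0],[0,0,0],1],[[0,0,0],[0,0,0],1],[[0,0,0],[0,0,0],1]]}}

```text
clock: 11.85
eef_pos: [0.4746, 0.3195, 0.0906]
tool_rot: [0.188, 0.982, 0.0, 0.0]
ft_force: [-0.4, -0.3, -0.3]
grip_width: 0.0857
grasp_force: 0.0
```

```bash
python3 - <<'E'
from h import *
c=look("wrist",[("middle_ring",0)],"w6.png")
look("wrist",[("middle_ring",0)])
E
```

```text
tcp [474.8 319.5  90.9] F [0.2 0.7 0.5] w 85.31642047656014 g 0.0 t 11.9
wrist middle_ring 0.88 [100, 21, 193, 119] [369.1 289.3] [-1.1 -0.   1.2  0.1]
wrist middle_ring 0.85 [228, 149, 308, 229] [468.9 331.2] [-1.3 -0.2  1.3  0.4]
wrist middle_ring 0.75 [346, 22, 440, 118] [425.4 430.4] [-1.4 -0.6  1.2  1. ]
tcp [474.8 319.7  91.1] F [-0.8  0.6  0.9] w 85.35966609198059 g 0.0 t 12.0
wrist middle_ring 0.98 [229, 150, 310, 227] [469.4 332.4] [-0.5 -1.2  0.5  2.1]
wrist middle_ring 0.95 [346, 25, 442, 120] [427.1 431.2] [-0.3 -0.7  0.3  1. ]
wrist middle_ring 0.67 [101, 20, 196, 118] [369.3 290.8] [-0.2 -0.   0.2  0.1]
```

View pics/w6.png

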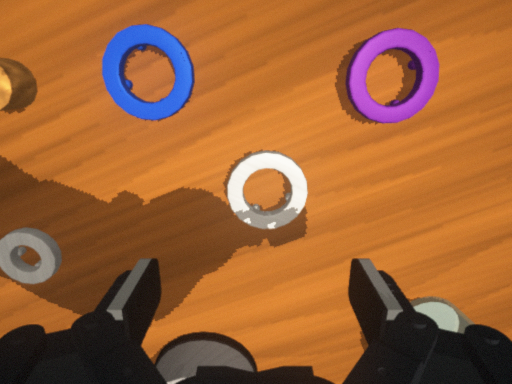

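The grey middle ring is at (267,190). The blue ring at (148,72) and the purple one at (393,75) are the decoys, so the grey one is meant. I'm going down on it.

Request:
{"op": "drive_tool", "data": {"increments": [[[-5.5,12,-10],[0,0,0],1],[[0,0,-25],[0,0,0],1],[[0,0,-25],[0,0,0],1],[[0,0,-15],[0,0,0],1],[[0,0,-10],[0,0,0],1],[[0,0,0],[0,0,0],1],[[0,0,0],[0,0,0],1],[[0,0,0],[0,0,0],1]]}}

```text
clock: 12.72
eef_pos: [0.4693, 0.3329, 0.0063]
tool_rot: [0.187, 0.982, 0.001, 0.001]
ft_force: [0.1, -0.3, -0.4]
grip_width: 0.0855
grasp_force: 0.0
```

```bash
python3 - <<'E'
from h import *
look("wrist",[("middle_ring",0)])
E
```

```text
tcp [469.5 333.    6.6] F [-1.  -0.1 -1. ] w 85.39725226599084 g 0.0 t 12.7667
wrist middle_ring 0.95 [371, 21, 512, 169] [425.6 424.6] [-14.2  -0.8   2.2   3.9]
wrist middle_ring 0.85 [190, 209, 312, 320] [469.2 330.4] [-0.8 -1.1  0.8  4.4]
wrist middle_ring 0.62 [0, 12, 136, 167] [372.4 297.1] [-2.1  0.1 20.   0.1]
```

Request:
{"op": "drive_tool", "data": {"increments": [[[0,0,0],[0,0,0],0],[[0,0,0],[0,0,0],0],[[0,0,0],[0,0,0],0],[[0,0,0],[0,0,0],0],[[0,0,0],[0,0,0],0],[[0,0,0],[0,0,0],0]]}}

```text
clock: 13.32
eef_pos: [0.4692, 0.3327, 0.0067]
tool_rot: [0.187, 0.982, 0.001, 0.001]
ft_force: [-0.9, -0.9, 4.5]
grip_width: 0.0529
grasp_force: 61.6
```

Request:
{"op": "drive_tool", "data": {"increments": [[[0,0,15],[0,0,0],0],[[0,0,30],[0,0,0],0],[[0,0,35],[0,0,0],0],[[0,0,35],[0,0,0],0],[[0,0,10],[0,0,0],0],[[0,0,0],[0,0,0],0],[[0,0,0],[0,0,0],0],[[0,0,0],[0,0,0],0]]}}

```text
clock: 13.98
eef_pos: [0.4674, 0.3313, 0.1284]
tool_rot: [0.187, 0.982, -0.001, -0.001]
ft_force: [-0.4, -1.0, -0.3]
grip_width: 0.0526
grasp_force: 63.0
```

```bash
python3 - <<'E'
from h import *
look("wrist",[("middle_ring",.125)])
look("wrist",[("middle_ring",.125)])
E
```

```text
tcp [467.1 331.1 128. ] F [-0.  -0.3 -0.7] w 52.63944129494839 g 62.98191424459219 t 14.0333
wrist middle_ring 0.82 [195, 207, 314, 320] [466.  331.1] [-3.8 -0.9  3.8  4.6]
wrist middle_ring 0.65 [115, 49, 195, 128] [396.5 328.6] [-7.7 -0.8 59.5 68.6]
wrist middle_ring 0.62 [319, 50, 400, 130] [417.4 380.5] [-64.3  -0.8   2.4  67.5]
tcp [467.3 331.2 128.1] F [ 0.8 -0.  -0.3] w 53.0698205438063 g 62.982313334941864 t 14.1333
wrist middle_ring 0.9 [321, 51, 399, 132] [417.5 380.4] [-65.5  -0.8   3.6  67.3]
wrist middle_ring 0.82 [196, 209, 316, 321] [466.9 331.3] [-3.8 -1.   3.7  6.3]
wrist middle_ring 0.8 [115, 49, 193, 130] [396.3 328.6] [-7.4 -0.8 62.3 67.1]
```

Request:
{"op": "drive_tool", "data": {"increments": [[[10,-34,0],[0,0,0],0],[[10,-34,0],[0,0,0],0],[[10,-34,0],[0,0,0],0],[[10,-34,0],[0,0,0],0],[[10,-34,0],[0,0,0],0],[[10,-34,0],[0,0,0],0],[[10,-34,0],[0,0,0],0],[[10,-34,0],[0,0,0],0]]}}

```text
clock: 14.85
eef_pos: [0.5482, 0.0584, 0.1294]
tool_rot: [0.187, 0.982, -0.0, -0.001]
ft_force: [0.7, -0.0, -1.0]
grip_width: 0.0526
grasp_force: 63.0
```

Request:
{"op": "drive_tool", "data": {"increments": [[[10,-34,0],[0,0,0],0],[[10,-34,0],[0,0,0],0],[[10,-34,0],[0,0,0],0],[[10,-34,0],[0,0,0],0],[[10,-34,0],[0,0,0],0],[[10,-34,0],[0,0,0],0],[[10,-34,-5],[0,0,0],0],[[5.5,-16.9,-20],[0,0,0],0]]}}

```text
clock: 15.52
eef_pos: [0.6267, -0.1999, 0.1075]
tool_rot: [0.189, 0.982, -0.001, 0.004]
ft_force: [0.6, 0.1, 0.2]
grip_width: 0.0527
grasp_force: 63.0
```

Request:
{"op": "drive_tool", "data": {"increments": [[[0,0,-15],[0,0,0],0],[[0,0,-5],[0,0,0],0],[[0,0,0],[0,0,0],0],[[0,0,0],[0,0,0],0],[[0,0,0],[0,0,0],0],[[0,0,0],[0,0,0],0]]}}

```text
clock: 16.02
eef_pos: [0.6249, -0.1941, 0.0867]
tool_rot: [0.186, 0.983, -0.0, 0.001]
ft_force: [-0.1, -0.6, -1.2]
grip_width: 0.0525
grasp_force: 63.0
```

```bash
python3 - <<'E'
from h import *
c=look("wrist",[("middle_ring",.08),("wide_bath",0),("large_ring",.047)],"w7.png")
c=look("wrist",[("middle_ring",.08),("wide_bath",0)])
o=[circ(c,.098,(.624,-.1945),0),circ(c,.065,(.624,-.1945),0)]
im=np.hstack([cv2.resize(x[60:260,60:260],(300,300)) for x in o])[...,::-1].copy()
for k,r in enumerate((28,34)): cv2.circle(im,(k*300+150,150),r*3,(0,255,0),1)
cv2.imwrite("pics/o4.png",im)
E
```

```text
tcp [ 624.8 -194.2   86.7] F [ 0.9 -1.2  0.5] w 52.956237281388276 g 63.018368035554886 t 16.0667
wrist middle_ring 0.62 [196, 207, 313, 319] [ 624.6 -194.7] [-2.9 -0.9  3.   3.2]
wrist middle_ring 0.2 [0, 0, 28, 91] [ 524.6 -227.6] [ -2.1  -0.8 129.4  66.3]
wrist large_ring 0.96 [195, 176, 316, 291] [ 625.6 -194.6] [-1.5 -0.7  1.5  1.3]
tcp [ 624.3 -194.5   86.1] F [-0.3 -0.8 -0.8] w 52.70967682013739 g 63.01769256591797 t 16.2667
wrist middle_ring 0.96 [197, 208, 314, 319] [ 624.8 -194.8] [-3.  -1.   3.1  4.6]
wrist wide_bath 0.83 [154, 115, 358, 312] [ 624. -194.] [-2.6 -0.8  2.5  4.8]
```

View pics/o4.png

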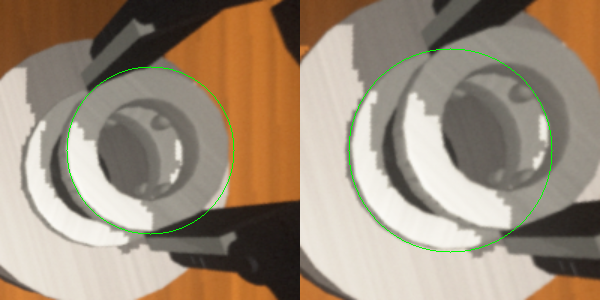

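The held ring and the seated large ring both sit on their circles, centred to within about 1 mm. Lowering.

Request:
{"op": "drive_tool", "data": {"increments": [[[0,0.3,-4],[0,0,0],0],[[0,0,-4],[0,0,0],0],[[0,0,-3],[0,0,0],0],[[0,0,-2],[0,0,0],0],[[0,0,-2],[0,0,0],0],[[0,0,-2],[0,0,0],0],[[0,0,-2],[0,0,0],0],[[0,0,0],[0,0,0],0]]}}

```text
clock: 17.03
eef_pos: [0.6237, -0.1944, 0.0657]
tool_rot: [0.187, 0.982, 0.0, -0.0]
ft_force: [0.5, 0.2, -0.5]
grip_width: 0.0526
grasp_force: 63.0
```

Request:
{"op": "drive_tool", "data": {"increments": [[[0,0,-1],[0,0,0],0],[[0,0,-1],[0,0,0],0],[[0,0,-1],[0,0,0],0],[[0,0,0],[0,0,0],0]]}}

```text
clock: 17.37
eef_pos: [0.6242, -0.1946, 0.0641]
tool_rot: [0.187, 0.982, -0.0, 0.0]
ft_force: [-1.3, 1.3, 3.3]
grip_width: 0.0526
grasp_force: 63.4
```

Request:
{"op": "drive_tool", "data": {"increments": [[[0,0,-1],[0,0,0],0],[[0,0,-1],[0,0,0],0],[[0,0,0],[0,0,0],0]]}}

```text
clock: 17.62
eef_pos: [0.6242, -0.1946, 0.064]
tool_rot: [0.187, 0.982, -0.0, 0.001]
ft_force: [-4.7, 1.7, 11.4]
grip_width: 0.0526
grasp_force: 64.3
```

Request:
{"op": "drive_tool", "data": {"increments": [[[0,0,1],[0,0,0],1],[[0,0,0],[0,0,0],1],[[0,0,0],[0,0,0],1],[[0,0,10],[0,0,0],1],[[0,0,25],[0,0,0],1],[[0,0,35],[0,0,0],1],[[0,0,0],[0,0,0],1],[[0,0,0],[0,0,0],1]]}}

```text
clock: 18.28
eef_pos: [0.6262, -0.1952, 0.1359]
tool_rot: [0.187, 0.982, -0.0, 0.003]
ft_force: [0.2, 0.4, -0.9]
grip_width: 0.0851
grasp_force: 0.0
```

```bash
python3 - <<'E'
from h import *
c=look("wrist",[("middle_ring",.057),("wide_bath",0)],"w8.png")
s=camera("scene")
o=[circ(c,.075,(.6242,-.1945),0),circ(s,.075,(.6242,-.1945),0)]
im=np.hstack([cv2.resize(x[60:260,60:260],(300,300)) for x in o])[...,::-1].copy()
for k in (0,1): cv2.circle(im,(k*300+150,150),28*3,(0,255,0),1)
cv2.imwrite("pics/o5.png",im)
E
```

```text
tcp [ 624.8 -194.8  133.8] F [ 0.1 -0.2 -0.4] w 85.3919863159467 g 0.0 t 18.3333
wrist middle_ring 0.72 [176, 104, 336, 273] [ 593.7 -170.6] [ 51.9   1.3 -18.4 -78. ]
wrist middle_ring 0.69 [214, 163, 299, 245] [ 623.9 -193.4] [-0.1 -0.7  0.1  0.9]
wrist wide_bath 0.6 [0, 6, 31, 72] [ 527.9 -270.3] [ -1.3  -0.7 166.8 123.7]
wrist wide_bath 0.58 [172, 104, 339, 273] [ 624.7 -194.1] [-0.9  1.7  0.9 -1.5]
```

View pics/o5.png

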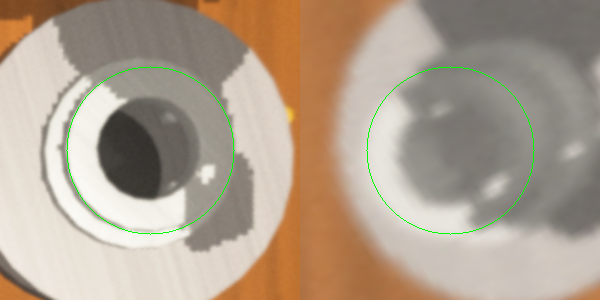

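The middle ring is home: its flange lies on the z = 75 mm circle. Next is the small ring.

Request:
{"op": "drive_tool", "data": {"increments": [[[-16,32,0],[0,0,0],1],[[-16,32,0],[0,0,0],1],[[-16,32,0],[0,0,0],1],[[-16,32,0],[0,0,0],1],[[-16,32,0],[0,0,0],1],[[-16,32,0],[0,0,0],1],[[-16,32,0],[0,0,0],1],[[-16,32,0],[0,0,0],1]]}}

```text
clock: 19.15
eef_pos: [0.494, 0.0627, 0.1312]
tool_rot: [0.187, 0.982, -0.0, -0.001]
ft_force: [-0.2, 0.5, 0.8]
grip_width: 0.0853
grasp_force: 0.0
```

Request:
{"op": "drive_tool", "data": {"increments": [[[-16,32,0],[0,0,0],1],[[-16,32,-5],[0,0,0],1],[[-12,24,-20],[0,0,0],1],[[0,0,-15],[0,0,0],1],[[0,0,0],[0,0,0],1],[[0,0,0],[0,0,0],1],[[0,0,0],[0,0,0],1],[[0,0,0],[0,0,0],1]]}}

```text
clock: 19.82
eef_pos: [0.453, 0.149, 0.093]
tool_rot: [0.188, 0.982, 0.0, 0.001]
ft_force: [0.1, 0.3, 0.4]
grip_width: 0.0854
grasp_force: 0.0
```

```bash
python3 - <<'E'
from h import *
for i in range(2): c=look("wrist",[("small_ring",0)],"w9.png")
E
```

```text
tcp [453.1 149.   93.1] F [ 0.3  0.5 -0.1] w 85.450486053158 g 0.0 t 19.8667
wrist small_ring 0.81 [220, 168, 282, 233] [451.3 146.8] [-0.5  1.4  0.5 -1.6]
tcp [452.9 149.   93. ] F [-0.8  0.2 -0.9] w 85.90971360171294 g 0.0 t 19.9667
```

Request:
{"op": "drive_tool", "data": {"increments": [[[-1.7,-2.2,-10],[0,0,0],1],[[0,0,-25],[0,0,0],1],[[0,0,-25],[0,0,0],1],[[0,0,-15],[0,0,0],1],[[0,0,-10],[0,0,0],1],[[0,0,0],[0,0,0],1],[[0,0,0],[0,0,0],1],[[0,0,0],[0,0,0],1]]}}

```text
clock: 20.68
eef_pos: [0.4511, 0.1474, 0.0081]
tool_rot: [0.187, 0.982, 0.0, 0.001]
ft_force: [0.8, 1.3, 0.4]
grip_width: 0.0854
grasp_force: 0.0
```

```bash
python3 - <<'E'
from h import *
for i in range(2): c=look("wrist",[("small_ring",0)],"w10.png")
E
```

```text
tcp [451.4 147.5   8.3] F [0.2 0.1 0.1] w 85.21049500155478 g 0.0 t 20.7333
wrist small_ring 0.91 [206, 217, 301, 308] [450.4 146.6] [-0.6 -1.   0.6  1.7]
tcp [451.3 147.6   8.3] F [-0.3  0.7 -0.1] w 85.28734854761719 g 0.0 t 20.8333
wrist small_ring 0.61 [207, 217, 299, 308] [450.9 146.5] [-2.1 -0.9  2.2  1.7]
```

Well centred. I'll close and lift.

Request:
{"op": "drive_tool", "data": {"increments": [[[0,0,0],[0,0,0],0],[[0,0,0],[0,0,0],0],[[0,0,0],[0,0,0],0],[[0,0,0],[0,0,0],0],[[0,0,0],[0,0,0],0],[[0,0,0],[0,0,0],0],[[0,0,0],[0,0,0],0],[[0,0,0],[0,0,0],0]]}}

```text
clock: 21.55
eef_pos: [0.4507, 0.1474, 0.0077]
tool_rot: [0.187, 0.982, 0.0, 0.0]
ft_force: [-0.2, -0.6, 5.9]
grip_width: 0.0405
grasp_force: 60.1
```

Request:
{"op": "drive_tool", "data": {"increments": [[[0,0,15],[0,0,0],0],[[0,0,30],[0,0,0],0],[[0,0,35],[0,0,0],0],[[0,0,35],[0,0,0],0],[[0,0,10],[0,0,0],0],[[0,0,0],[0,0,0],0],[[0,0,0],[0,0,0],0],[[0,0,0],[0,0,0],0]]}}

```text
clock: 22.22
eef_pos: [0.449, 0.1469, 0.1306]
tool_rot: [0.187, 0.982, -0.001, -0.001]
ft_force: [-0.6, 0.4, -0.4]
grip_width: 0.0406
grasp_force: 61.0
```

```bash
python3 - <<'E'
from h import *
for i in range(2): c=look("wrist",[("small_ring",.1225)],"w11.png")
E
```

```text
tcp [448.8 146.8 130.3] F [-0.5  0.2 -0.9] w 40.99899006587711 g 60.96851806039922 t 22.2667
wrist small_ring 0.61 [210, 218, 299, 308] [449.  146.2] [-3.1 -1.   3.2  2.5]
tcp [449.  146.9 130.5] F [ 0.1  0.3 -0.1] w 40.79177322651604 g 60.96814754535444 t 22.3667
wrist small_ring 0.58 [210, 215, 298, 310] [447.9 146.3] [-4.   0.8  4.1 -0.7]
```

Request:
{"op": "drive_tool", "data": {"increments": [[[16,-31,0],[0,0,0],0],[[16,-31,0],[0,0,0],0],[[16,-31,0],[0,0,0],0],[[16,-31,0],[0,0,0],0],[[16,-31,0],[0,0,0],0],[[16,-31,0],[0,0,0],0],[[16,-31,0],[0,0,0],0],[[16,-31,0],[0,0,0],0]]}}

```text
clock: 23.08
eef_pos: [0.5783, -0.1023, 0.1311]
tool_rot: [0.187, 0.982, 0.0, -0.001]
ft_force: [0.6, 0.2, -0.3]
grip_width: 0.0409
grasp_force: 61.0
```

Request:
{"op": "drive_tool", "data": {"increments": [[[16,-31,0],[0,0,0],0],[[16,-31,0],[0,0,0],0],[[14,-31.5,-10],[0,0,0],0],[[0,0,-15],[0,0,0],0],[[0,0,-10],[0,0,0],0],[[0,0,0],[0,0,0],0],[[0,0,0],[0,0,0],0],[[0,0,0],[0,0,0],0]]}}

```text
clock: 23.75
eef_pos: [0.6242, -0.193, 0.0976]
tool_rot: [0.186, 0.983, 0.0, -0.0]
ft_force: [0.7, -0.8, 0.6]
grip_width: 0.0408
grasp_force: 61.0
```

```bash
python3 - <<'E'
from h import *
c=look("wrist",[("small_ring",.09),("middle_ring",.057)])
c=look("wrist",[("small_ring",.09),("wide_bath",0)])
o=[circ(c,.108,(.624,-.1945),0),circ(c,.075,(.624,-.1945),0)]
im=np.hstack([cv2.resize(x[60:260,60:260],(300,300)) for x in o])[...,::-1].copy()
for k,r in enumerate((22,28)): cv2.circle(im,(k*300+150,150),r*3,(0,255,0),1)
cv2.imwrite("pics/o6.png",im)
E
```

```text
tcp [ 624.6 -193.1   98.2] F [-0.   1.3  0.9] w 40.908673031739525 g 60.9598004934378 t 23.8
wrist small_ring 0.71 [211, 219, 297, 311] [ 624.3 -193.9] [-4.8 -0.3  5.1  0.5]
wrist middle_ring 0.79 [203, 187, 304, 280] [ 624.6 -194.5] [-0.3 -1.3  0.3  3. ]
tcp [ 624.9 -193.5   98.6] F [-0.3 -0.3 -1.4] w 40.844343964895685 g 60.96076616551727 t 23.95
wrist small_ring 0.74 [210, 218, 301, 310] [ 625.3 -193.7] [-2.5 -0.3  2.5  0.5]
wrist wide_bath 0.85 [158, 110, 352, 298] [ 622.4 -192.6] [-2.  -0.8  2.   3.1]
wrist wide_bath 0.15 [0, 0, 38, 89] [ 539.7 -245.8] [ -1.1  -0.6 188.6 133.6]
```

View pics/o6.png

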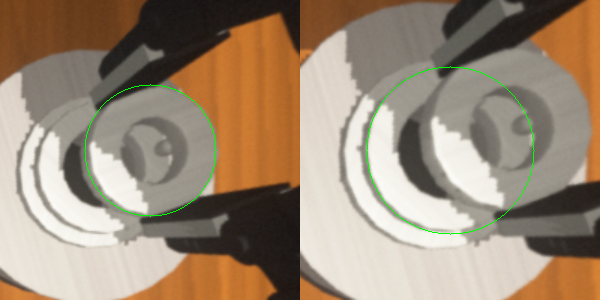

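The small ring lies on its circle and the seated middle ring on its own. I'll nudge half a millimetre and lower.

Request:
{"op": "drive_tool", "data": {"increments": [[[-0.4,-0.5,-5],[0,0,0],0],[[0,0,-4],[0,0,0],0],[[0,0,-3],[0,0,0],0],[[0,0,-2],[0,0,0],0],[[0,0,-2],[0,0,0],0],[[0,0,-2],[0,0,0],0],[[0,0,-2],[0,0,0],0],[[0,0,0],[0,0,0],0]]}}

```text
clock: 24.72
eef_pos: [0.6236, -0.1947, 0.0767]
tool_rot: [0.187, 0.982, 0.0, -0.0]
ft_force: [-0.4, -0.1, 0.4]
grip_width: 0.0408
grasp_force: 61.0
```

Request:
{"op": "drive_tool", "data": {"increments": [[[0,0,-1],[0,0,0],0],[[0,0,-1],[0,0,0],0],[[0,0,-1],[0,0,0],0],[[0,0,0],[0,0,0],0]]}}

```text
clock: 25.05
eef_pos: [0.6241, -0.1948, 0.0752]
tool_rot: [0.187, 0.982, -0.0, 0.0]
ft_force: [-1.4, 0.2, 3.3]
grip_width: 0.0406
grasp_force: 61.3
```

Request:
{"op": "drive_tool", "data": {"increments": [[[0,0,-1],[0,0,0],0],[[0,0,-1],[0,0,0],0],[[0,0,0],[0,0,0],0]]}}

```text
clock: 25.3
eef_pos: [0.6241, -0.1947, 0.0751]
tool_rot: [0.187, 0.982, -0.0, 0.001]
ft_force: [-4.7, 0.9, 11.9]
grip_width: 0.0408
grasp_force: 62.2
```

Request:
{"op": "drive_tool", "data": {"increments": [[[0,0,1],[0,0,0],1],[[0,0,0],[0,0,0],1],[[0,0,0],[0,0,0],1],[[0,0,10],[0,0,0],1],[[0,0,25],[0,0,0],1],[[0,0,35],[0,0,0],1],[[0,0,0],[0,0,0],1],[[0,0,0],[0,0,0],1]]}}

```text
clock: 25.97
eef_pos: [0.6261, -0.1954, 0.1469]
tool_rot: [0.187, 0.982, -0.0, 0.003]
ft_force: [0.3, -0.2, -0.0]
grip_width: 0.0853
grasp_force: 0.0
```

```bash
python3 - <<'E'
from h import *
c=look("wrist",[("small_ring",.067),("middle_ring",.057)])
o=circ(c,.085,(.6242,-.1945),0)
im=cv2.resize(o[60:260,60:260],(400,400))[...,::-1].copy()
cv2.circle(im,(200,200),22*4,(0,255,0),1)
cv2.imwrite("pics/o7.png",im)
E
```

```text
tcp [ 624.7 -194.9  144.8] F [-0.1  0.2 -0.2] w 85.17150150995622 g 0.0 t 26.0167
wrist small_ring 0.73 [220, 176, 288, 239] [ 625.8 -196.2] [ 0.6 -1.3 -0.6  1.4]
wrist middle_ring 0.67 [214, 163, 295, 227] [ 625.3 -195.3] [-0.1 -1.8  0.1 14.2]
```

View pics/o7.png

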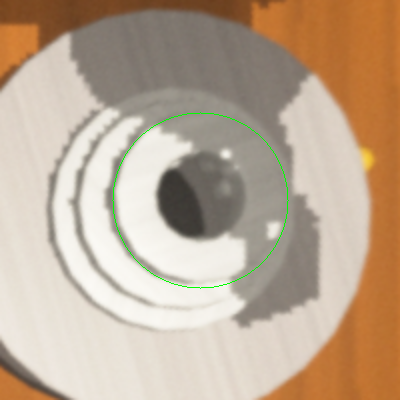

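The three rings are concentric and seated. Next is the cover.

Request:
{"op": "drive_tool", "data": {"increments": [[[-30,9,0],[0,0,0],1],[[-30,9,0],[0,0,0],1],[[-30,9,0],[0,0,0],1],[[-30,9,0],[0,0,0],1],[[-30,9,0],[0,0,0],1],[[-30,9,-10],[0,0,0],1],[[-27,11,-10],[0,0,0],1],[[0,0,0],[0,0,0],1]]}}

```text
clock: 26.78
eef_pos: [0.4059, -0.1261, 0.1186]
tool_rot: [0.187, 0.982, 0.001, -0.008]
ft_force: [-1.1, -0.2, 0.5]
grip_width: 0.0854
grasp_force: 0.0
```

Request:
{"op": "drive_tool", "data": {"increments": [[[0,0,0],[0,0,0],1],[[0,0,0],[0,0,0],1],[[0,0,0],[0,0,0],1],[[0,0,0],[0,0,0],1]]}}

```text
clock: 27.12
eef_pos: [0.4185, -0.1302, 0.1237]
tool_rot: [0.187, 0.982, -0.0, 0.001]
ft_force: [-0.1, -0.5, 0.1]
grip_width: 0.0854
grasp_force: 0.0
```

```bash
python3 - <<'E'
from h import *
c=look("wrist",[("cover",0)],"w12.png")
for d in silhouettes("cover",c)[:3]:
    print(d["bbox"],c["image"][d["region"]].mean(0))
    hsv=cv2.cvtColor(c["image"],cv2.COLOR_RGB2HSV); dark=(c["image"].max(2)<60)&d["region"]
    ys,xs=np.nonzero(dark); print("knob px",xs.min(),xs.max(),ys.min(),ys.max()) if len(xs) else 0
print(proj(c,[.417,-.130,.038]),proj(c,[.417,-.130,.011]))
E
```

```text
tcp [ 418.3 -130.2  123.6] F [-0.2  0.1  0.4] w 85.48822277817581 g 0.0 t 27.1667
wrist cover 0.92 [325, 74, 394, 145] [390.6 -35.5] [-1.7 -0.8  1.5  1.2]
wrist cover 0.71 [221, 157, 286, 218] [ 418.8 -131.6] [-0.2 -1.1  0.2  1.5]
wrist cover 0.71 [70, 116, 143, 184] [ 347.8 -226.3] [ 1.1  0.3 -1.2 -0.4]
[325.5, 74.8, 394.5, 145.0] [175.2  82.8 191. ]
knob px 350 367 100 120
[221.6, 157.9, 286.1, 218.8] [189.5 179.4 170.2]
knob px 245 261 184 208
[70.1, 116.3, 143.2, 184.5] [86.3 35.5 96. ]
knob px 81 114 142 168
[255.  197.7] [254.9 186.5]
```

View pics/w12.png

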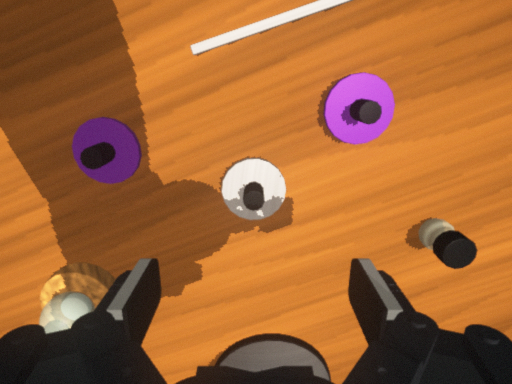

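The grey cover is at (254,189), between the purple look-alikes at (106,150) and (359,108), so it's the one meant. Gripping the knob.

Request:
{"op": "drive_tool", "data": {"increments": [[[0.5,-1.4,-15],[0,0,0],1],[[0,0,-30],[0,0,0],1],[[0,0,-30],[0,0,0],1],[[0,0,-20],[0,0,0],1],[[0,0,-11],[0,0,0],1],[[0,0,0],[0,0,0],1],[[0,0,0],[0,0,0],1],[[0,0,0],[0,0,0],1]]}}

```text
clock: 27.93
eef_pos: [0.4184, -0.1314, 0.018]
tool_rot: [0.187, 0.982, -0.0, 0.001]
ft_force: [1.4, -0.6, -0.3]
grip_width: 0.0852
grasp_force: 0.0
```

Request:
{"op": "drive_tool", "data": {"increments": [[[0,0,0],[0,0,0],0],[[0,0,0],[0,0,0],0],[[0,0,0],[0,0,0],0],[[0,0,0],[0,0,0],0],[[0,0,0],[0,0,0],0],[[0,0,0],[0,0,0],0],[[0,0,0],[0,0,0],0],[[0,0,0],[0,0,0],0]]}}

```text
clock: 28.6
eef_pos: [0.4176, -0.1311, 0.0177]
tool_rot: [0.187, 0.982, 0.0, 0.0]
ft_force: [-0.8, 0.8, 5.9]
grip_width: 0.0137
grasp_force: 58.5
```

Request:
{"op": "drive_tool", "data": {"increments": [[[0,0,0],[0,0,0],0],[[0,0,0],[0,0,0],0],[[0,0,0],[0,0,0],0],[[0,0,0],[0,0,0],0]]}}

```text
clock: 28.93
eef_pos: [0.4176, -0.1311, 0.0177]
tool_rot: [0.187, 0.982, 0.0, 0.0]
ft_force: [-0.7, 0.9, 4.7]
grip_width: 0.0135
grasp_force: 58.5
```

```bash
python3 - <<'E'
from h import *
look("wrist",[("cover",0)],"w13.png")
look("wrist",[("cover",0)])
E
```

```text
tcp [ 417.7 -131.1   17.7] F [-0.8  1.4  5.8] w 13.580588191626543 g 58.53261888027191 t 28.9833
wrist cover 0.8 [0, 141, 72, 247] [ 355.1 -207.8] [-2.9 -0.5 43.2  0.9]
wrist cover 0.77 [375, 68, 494, 187] [389.5 -35.5] [-3.5 -0.3  2.2  0.5]
wrist cover 0.76 [203, 205, 307, 300] [ 418.7 -131.8] [-0.2 -1.   0.2  1.8]
tcp [ 417.6 -131.1   17.6] F [-0.9  0.8  5.2] w 14.127901418133069 g 58.532527685165405 t 29.0833
wrist cover 0.98 [204, 206, 308, 300] [ 419.  -131.6] [-0.3 -1.4  0.3  2.1]
wrist cover 0.91 [0, 142, 74, 247] [ 355.2 -207.8] [-2.9 -0.7 41.4  1.5]
wrist cover 0.66 [372, 66, 494, 186] [388.7 -35.9] [-2.5 -0.2  1.8  0.3]
```

Request:
{"op": "drive_tool", "data": {"increments": [[[0,0,15],[0,0,0],0],[[0,0,30],[0,0,0],0],[[0,0,35],[0,0,0],0],[[0,0,30],[0,0,0],0],[[15,20,10],[0,0,0],0],[[20,30,0],[0,0,0],0],[[20,30,0],[0,0,0],0],[[20,30,0],[0,0,0],0]]}}

```text
clock: 29.8
eef_pos: [0.493, -0.0202, 0.1374]
tool_rot: [0.187, 0.982, -0.0, 0.0]
ft_force: [0.3, -0.8, -0.5]
grip_width: 0.0134
grasp_force: 58.8
```

Request:
{"op": "drive_tool", "data": {"increments": [[[20,30,0],[0,0,0],0],[[20,30,0],[0,0,0],0],[[20,30,0],[0,0,0],0],[[20,30,0],[0,0,0],0],[[20,30,0],[0,0,0],0],[[10,15,0],[0,0,0],0],[[0,0,0],[0,0,0],0],[[0,0,0],[0,0,0],0]]}}

```text
clock: 30.47
eef_pos: [0.602, 0.1447, 0.1358]
tool_rot: [0.186, 0.983, -0.001, -0.001]
ft_force: [-0.7, 0.8, -1.1]
grip_width: 0.0134
grasp_force: 58.8
```

Request:
{"op": "drive_tool", "data": {"increments": [[[0,0,0],[0,0,0],0],[[0,0,0],[0,0,0],0],[[0,0,0],[0,0,0],0]]}}

```text
clock: 30.72
eef_pos: [0.6019, 0.1427, 0.1373]
tool_rot: [0.188, 0.982, -0.0, -0.0]
ft_force: [-1.3, -0.5, -0.6]
grip_width: 0.0135
grasp_force: 58.8
```

```bash
cat >> h.py <<'E'
def mouth(c,x,y,zt,R,r,s=12):
    "refine drum centre: max gradient along outer circle R and mouth circle r in orthophoto at rim height"
    g=cv2.GaussianBlur(cv2.cvtColor(circ(c,zt,(x,y),0),cv2.COLOR_RGB2GRAY),(0,0),2).astype(float)
    best=[]
    a=np.linspace(0,2*np.pi,180,endpoint=False)
    for rad in(R,r):
        S=np.zeros((4*s+1,4*s+1))
        for i,dy in enumerate(np.arange(-s,s+.1,.5)):
            for j,dx in enumerate(np.arange(-s,s+.1,.5)):
                f=lambda q:cv2.remap(g.astype(np.float32),(160+2*(dx+q*np.cos(a))).astype(np.float32)[None],(160+2*(dy+q*np.sin(a))).astype(np.float32)[None],cv2.INTER_LINEAR)[0]
                S[i,j]=np.median(np.abs(f(rad+1.5)-f(rad-1.5)))
        i,j=np.unravel_index(S.argmax(),S.shape); print("circle",rad,x*1e3-s+.5*j,y*1e3-s+.5*i,S.max())
E
python3 - <<'E'
from h import *
c=look("wrist",[("narrow_bath",0),("cover",.117)],"w14.png")
for i in range(1): c2=look("wrist",[("narrow_bath",0)])
mouth(c,.611,.219,.045,45,19)
s=look("scene",[("narrow_bath",0)]); mouth(s,.611,.219,.045,45,19)
d=look("side",[("narrow_bath",0)]); mouth(d,.611,.219,.045,45,19)
E
```

```text
tcp [602.  142.8 137.5] F [-0.2  0.  -0.1] w 13.755526897939797 g 58.789851665496826 t 30.7667
wrist narrow_bath 0.93 [287, 107, 415, 246] [614.9 215.3] [ -0.2   3.2   0.2 -13. ]
wrist cover 0.74 [203, 207, 307, 300] [605.  141.2] [ 0.4 -1.  -0.4  1.2]
tcp [602.3 143.2 137.6] F [ 0.2  0.8 -0.5] w 13.966004659769936 g 58.789658546447754 t 30.9167
wrist narrow_bath 0.87 [284, 107, 414, 245] [614.2 214.9] [  1.5   1.5  -1.  -13. ]
circle 45 615.0 214.5 67.203125
circle 19 615.0 215.0 113.0673828125
tcp [602.4 143.5 137.6] F [-0.4  0.2 -0.7] w 13.966652394369804 g 58.78959596157074 t 31.0167
scene narrow_bath 0.95 [333, 186, 365, 217] [608.9 222.7] [-2.  -1.3  1.7  0.7]
circle 45 616.0 218.0 27.0390625
circle 19 616.0 218.0 28.78955078125
tcp [602.4 143.7 137.5] F [-0.4 -0.8 -1.2] w 13.59499761680449 g 58.789889216423035 t 31.1167
side narrow_bath 0.93 [186, 235, 222, 270] [614.9 219.5] [ 1.4  0.2 -1.6 -0.2]
circle 45 613.5 216.0 35.296875
circle 19 614.0 216.0 42.8369140625
```

Request:
{"op": "drive_tool", "data": {"increments": [[[3,20,0],[0,0,0],0],[[4,25,0],[0,0,0],0],[[3,20,-10],[0,0,0],0],[[1,8,-25],[0,0,0],0],[[0,0,-20],[0,0,0],0],[[0,0,-10],[0,0,0],0],[[0,0,0],[0,0,0],0],[[0,0,0],[0,0,0],0]]}}

```text
clock: 31.83
eef_pos: [0.613, 0.2165, 0.072]
tool_rot: [0.187, 0.982, -0.0, -0.001]
ft_force: [0.7, -0.2, -0.3]
grip_width: 0.014
grasp_force: 58.8
```

Request:
{"op": "drive_tool", "data": {"increments": [[[0,0,0],[0,0,0],0],[[0,0,0],[0,0,0],0]]}}

```text
clock: 32.0
eef_pos: [0.6147, 0.2169, 0.0742]
tool_rot: [0.187, 0.982, 0.001, 0.001]
ft_force: [0.9, -0.1, -0.2]
grip_width: 0.0137
grasp_force: 58.8
```

```bash
python3 - <<'E'
from h import *
c=look("wrist",[("narrow_bath",0),("cover",.0545)],"w15.png")
mouth(c,.615,.216,.045,45,19,6); mouth(c,.615,.216,.0685,26,8,6)
c=look("wrist",[("narrow_bath",0),("cover",.0545)],"w15.png")
mouth(c,.615,.216,.045,45,19,6); mouth(c,.615,.216,.0685,26,8,6)
E
```

```text
tcp [614.6 216.8  74.1] F [ 0.6 -0.7 -1. ] w 13.86212670188884 g 58.830506801605225 t 32.05
wrist narrow_bath 0.82 [177, 139, 332, 308] [618.7 214.8] [-1.2  8.   1.2 -3.1]
wrist cover 0.71 [203, 208, 306, 301] [617.7 215.2] [ 0.2 -1.5 -0.2  1.4]
circle 45 615.5 214.0 54.25732421875
circle 19 613.5 218.5 20.46826171875
circle 26 615.5 217.5 35.04443359375
circle 8 615.0 218.5 43.833984375
tcp [614.  216.9  73.4] F [ 0.2  0.7 -1.2] w 13.902312585132295 g 58.830567598342896 t 32.2
wrist narrow_bath 0.77 [178, 141, 332, 310] [619.1 214.8] [-1.6  7.1  1.7 -2.5]
wrist cover 0.64 [203, 208, 308, 301] [616.9 215.8] [ 0.8 -1.8 -0.8  1.4]
circle 45 615.0 215.0 52.55908203125
circle 19 613.5 218.5 18.955078125
circle 26 615.0 217.0 33.650390625
circle 8 614.5 218.5 41.0947265625
```

Request:
{"op": "drive_tool", "data": {"increments": [[[-0.6,-1.4,-2],[0,0,0],0],[[0,0,-3],[0,0,0],0],[[0,0,-3],[0,0,0],0],[[0,0,-2],[0,0,0],0],[[0,0,-2],[0,0,0],0],[[0,0,-2],[0,0,0],0],[[0,0,-1],[0,0,0],0],[[0,0,0],[0,0,0],0]]}}

```text
clock: 32.97
eef_pos: [0.6126, 0.2154, 0.0568]
tool_rot: [0.187, 0.982, -0.0, -0.0]
ft_force: [-0.4, -0.6, -0.7]
grip_width: 0.0137
grasp_force: 58.8
```

Request:
{"op": "drive_tool", "data": {"increments": [[[0,0,-1],[0,0,0],0],[[0,0,-1],[0,0,0],0],[[0,0,-1],[0,0,0],0],[[0,0,0],[0,0,0],0]]}}

```text
clock: 33.3
eef_pos: [0.613, 0.2156, 0.0548]
tool_rot: [0.187, 0.982, 0.0, 0.0]
ft_force: [-1.0, -0.1, 1.8]
grip_width: 0.0141
grasp_force: 59.0
```

Request:
{"op": "drive_tool", "data": {"increments": [[[0,0,-1],[0,0,0],0],[[0,0,-0.5],[0,0,0],0],[[0,0,0],[0,0,0],0]]}}

```text
clock: 33.55
eef_pos: [0.6131, 0.2157, 0.0547]
tool_rot: [0.187, 0.982, 0.0, 0.001]
ft_force: [-3.6, -0.9, 6.9]
grip_width: 0.0139
grasp_force: 59.9
```

Request:
{"op": "drive_tool", "data": {"increments": [[[0,0,1],[0,0,0],1],[[0,0,0],[0,0,0],1],[[0,0,0],[0,0,0],1],[[0,0,0],[0,0,0],1],[[0,0,15],[0,0,0],1],[[0,0,35],[0,0,0],1],[[0,0,30],[0,0,0],1],[[0,0,0],[0,0,0],1]]}}

```text
clock: 34.22
eef_pos: [0.6167, 0.2169, 0.1409]
tool_rot: [0.187, 0.982, 0.003, 0.005]
ft_force: [0.4, 0.3, 1.5]
grip_width: 0.0854
grasp_force: 0.0
```

Request:
{"op": "drive_tool", "data": {"increments": [[[0,0,0],[0,0,0],1],[[0,0,0],[0,0,0],1]]}}

```text
clock: 34.38
eef_pos: [0.6126, 0.2154, 0.1333]
tool_rot: [0.187, 0.982, -0.0, -0.0]
ft_force: [-0.7, -0.2, -1.0]
grip_width: 0.0859
grasp_force: 0.0
```

```bash
python3 - <<'E'
from h import *
c=look("wrist",[("cover",.037)],"w16.png")
mouth(c,.615,.216,.045,45,19,6); mouth(c,.615,.216,.051,26,8,6);mouth(c,.615,.216,.075,26,8,6)
s=look("side",[("flask",0)]); s=look("scene",[("flask",0),("cork_ring",0)])
E
```

```text
tcp [612.  215.2 132.4] F [0.  0.  1.2] w 84.90218322190763 g 0.0 t 34.4333
wrist cover 0.78 [220, 170, 291, 233] [615.5 214.5] [-0.4 -1.5  0.4  4.1]
wrist cover 0.58 [455, 83, 512, 174] [617.8 371.8] [-24.3   3.1   3.4  -9.3]
circle 45 615.5 214.5 59.27197265625
circle 19 610.0 218.0 18.052734375
circle 26 610.5 215.5 11.9638671875
circle 8 614.0 214.5 107.00146484375
circle 26 609.0 214.0 10.10302734375
circle 8 613.5 215.0 65.7041015625
tcp [611.7 215.1 131.8] F [-0.7 -0.7 -0.7] w 85.51581387435992 g 0.0 t 34.5333
side flask 0.63 [264, 124, 274, 145] [ 463.8 -312.4] [-0.4  0.4  0.4 -0.4]
tcp [612.  215.2 132.2] F [-0.3  0.1 -1.1] w 85.56204256720034 g 0.0 t 34.6333
scene flask 0.57 [130, 218, 144, 249] [ 464.3 -318.3] [-1.9  0.6  2.6 -0.7]
scene cork_ring 0.63 [119, 237, 157, 262] [ 466.  -322.7] [ 3.   0.1 -4.1 -0. ]
```

The cover's disc and knob are concentric with the narrow bath at (615, 214.5), and at home height. Now for the flask.

Request:
{"op": "drive_tool", "data": {"increments": [[[-9.5,-34,5],[0,0,0],1],[[-9.5,-34,5],[0,0,0],1],[[-9.5,-34,0],[0,0,0],1],[[-9.5,-34,0],[0,0,0],1],[[-9.5,-34,0],[0,0,0],1],[[-9.5,-34,0],[0,0,0],1],[[-9.5,-34,0],[0,0,0],1],[[-9.5,-34,0],[0,0,0],1]]}}

```text
clock: 35.4
eef_pos: [0.536, -0.058, 0.1437]
tool_rot: [0.187, 0.982, -0.0, 0.0]
ft_force: [0.6, -0.8, -0.5]
grip_width: 0.0853
grasp_force: 0.0
```

Request:
{"op": "drive_tool", "data": {"increments": [[[-9.5,-34,0],[0,0,0],1],[[-9.5,-34,0],[0,0,0],1],[[-9.5,-34,0],[0,0,0],1],[[-9.5,-34,0],[0,0,0],1],[[-9.5,-34,0],[0,0,0],1],[[-9.5,-34,0],[0,0,0],1],[[-9.5,-30,0],[0,0,0],1],[[-6.5,-20,0],[0,0,0],1]]}}

```text
clock: 36.07
eef_pos: [0.4626, -0.3133, 0.1437]
tool_rot: [0.188, 0.982, -0.0, -0.0]
ft_force: [0.9, 0.5, 0.5]
grip_width: 0.0852
grasp_force: 0.0
```

Request:
{"op": "drive_tool", "data": {"increments": [[[0,-5,0],[0,0,0],1],[[0,0,0],[0,0,0],1],[[0,0,0],[0,0,0],1],[[0,0,0],[0,0,0],1]]}}

```text
clock: 36.4
eef_pos: [0.4641, -0.3143, 0.1436]
tool_rot: [0.186, 0.983, 0.0, -0.0]
ft_force: [0.3, 0.2, -0.3]
grip_width: 0.0853
grasp_force: 0.0
```

```bash
python3 - <<'E'
from h import *
c=look("wrist",[("flask",0),("cork_ring",0)],"w17.png")
mouth(c,.464,-.317,.018,34,34,8); mouth(c,.464,-.317,.095,9,9,8)
c=look("wrist",[("flask",0),("cork_ring",0)],"w18.png")
mouth(c,.464,-.317,.018,34,34,8); mouth(c,.464,-.317,.095,9,9,8)
E
```

```text
tcp [ 464.2 -314.1  143.7] F [0.2 0.2 0.5] w 85.3074979464533 g 0.0 t 36.45
wrist flask 0.61 [221, 161, 276, 228] [ 459.8 -317.9] [ 1.2 -1.2 -1.2  0.8]
wrist cork_ring 0.94 [209, 140, 290, 212] [ 461.1 -317.9] [-0.1 -1.9  0.1  6.6]
circle 34 461.5 -317.5 37.36767578125
circle 34 461.5 -317.5 37.36767578125
circle 9 460.0 -318.0 66.26953125
circle 9 460.0 -318.0 66.26953125
tcp [ 464.3 -314.4  143.9] F [-0.9  0.1 -0. ] w 85.32225216817189 g 0.0 t 36.6
wrist flask 0.61 [223, 160, 274, 230] [ 460.6 -318.5] [-1.   0.4  1.  -0.3]
wrist cork_ring 0.88 [208, 140, 289, 212] [ 461.1 -319. ] [ 0.2 -2.3 -0.2  7.2]
circle 34 461.5 -317.5 36.3359375
circle 34 461.5 -317.5 36.3359375
circle 9 460.0 -318.0 65.9765625
circle 9 460.0 -318.0 65.9765625
```

Request:
{"op": "drive_tool", "data": {"increments": [[[-3.7,-3.5,0],[0,0,0],1],[[0,0,-10],[0,0,0],1],[[0,0,-20],[0,0,0],1],[[0,0,-25],[0,0,0],1],[[0,0,-20],[0,0,0],1],[[0,0,-12],[0,0,0],1],[[0,0,0],[0,0,0],1],[[0,0,0],[0,0,0],1]]}}

```text
clock: 37.37
eef_pos: [0.4592, -0.3186, 0.0557]
tool_rot: [0.187, 0.982, 0.001, -0.001]
ft_force: [0.2, -0.8, 0.7]
grip_width: 0.0851
grasp_force: 0.0
```

```bash
python3 - <<'E'
from h import *
c=look("wrist",[("flask",0)],"w19.png")
mouth(c,.461,-.318,.095,9,9,8)
E
```

```text
tcp [ 460.1 -319.2   56.8] F [ 0.7 -0.2  0.7] w 85.39925700950049 g 0.0 t 37.4167
wrist flask 0.71 [217, 202, 294, 331] [ 459.3 -318.7] [ 0.1 -0.9 -0.1  0.6]
circle 9 460.0 -318.5 35.97265625
circle 9 460.0 -318.5 35.97265625
```

View pics/w19.png

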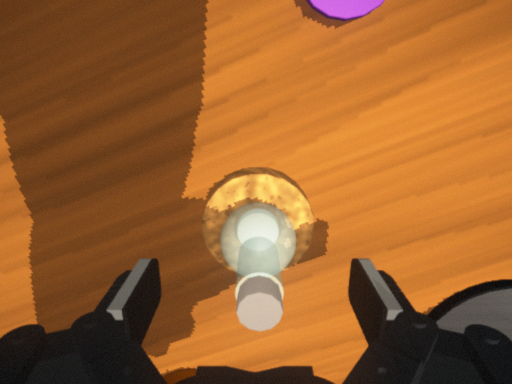

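The flask's neck stands midway between the pads, with the stopper at (260,305). Closing gently.

Request:
{"op": "drive_tool", "data": {"increments": [[[0,0,0],[0,0,0],0.7],[[0,0,0],[0,0,0],0.5],[[0,0,0],[0,0,0],0.4],[[0,0,0],[0,0,0],0.33],[[0,0,0],[0,0,0],0.28],[[0,0,0],[0,0,0],0.24],[[0,0,0],[0,0,0],0.2],[[0,0,0],[0,0,0],0.1]]}}

```text
clock: 38.13
eef_pos: [0.4604, -0.3185, 0.057]
tool_rot: [0.187, 0.982, 0.0, 0.0]
ft_force: [0.9, 1.1, 2.5]
grip_width: 0.0177
grasp_force: 58.4
```

Request:
{"op": "drive_tool", "data": {"increments": [[[0,0,0],[0,0,0],0],[[0,0,0],[0,0,0],0],[[0,0,0],[0,0,0],0],[[0,0,0],[0,0,0],0]]}}

```text
clock: 38.47
eef_pos: [0.4604, -0.3187, 0.057]
tool_rot: [0.187, 0.982, 0.0, 0.0]
ft_force: [0.6, 2.7, 3.3]
grip_width: 0.0179
grasp_force: 58.5
```

Request:
{"op": "drive_tool", "data": {"increments": [[[0,0,5],[0,0,0],0],[[0,0,10],[0,0,0],0],[[0,0,20],[0,0,0],0],[[0,0,25],[0,0,0],0],[[0,0,25],[0,0,0],0],[[0,0,15],[0,0,0],0],[[0,0,0],[0,0,0],0],[[0,0,0],[0,0,0],0]]}}

```text
clock: 39.13
eef_pos: [0.4604, -0.3199, 0.1579]
tool_rot: [0.187, 0.982, -0.001, 0.001]
ft_force: [1.1, -0.4, -0.6]
grip_width: 0.0177
grasp_force: 58.5
```

```bash
python3 - <<'E'
from h import *
for i in range(2):
    c=look("wrist",[("flask",.1)],"w20.png")
    mouth(c,.461,-.318,.195,9,9,8)
E
```

```text
tcp [ 459.6 -319.2  156.5] F [ 0.2 -0.6 -2.2] w 18.22684003138004 g 58.52860791608691 t 39.1833
wrist flask 0.96 [215, 200, 295, 328] [ 460.6 -320.3] [ 2.2 -0.8 -2.2  0.5]
circle 9 460.0 -321.5 61.4345703125
circle 9 460.0 -321.5 61.4345703125
tcp [ 459.  -318.5  155.2] F [-0.5  0.2 -0.9] w 18.183334532579032 g 58.5134551115334 t 39.2833
wrist flask 0.92 [218, 197, 292, 329] [ 457.7 -318.5] [-1.1  0.6  1.1 -0.4]
circle 9 457.0 -320.0 62.95849609375
circle 9 457.0 -320.0 62.95849609375
```

Request:
{"op": "drive_tool", "data": {"increments": [[[5,4,0],[0,0,0],0],[[10,7,0],[0,0,0],0],[[15,11,0],[0,0,0],0],[[18,14,0],[0,0,0],0],[[20,15,0],[0,0,0],0],[[20,15,0],[0,0,0],0],[[20,15,0],[0,0,0],0],[[18,14,0],[0,0,0],0]]}}

```text
clock: 40.0
eef_pos: [0.5879, -0.2219, 0.1561]
tool_rot: [0.186, 0.983, 0.0, -0.0]
ft_force: [-0.1, -0.8, -0.5]
grip_width: 0.0181
grasp_force: 58.5
```

Request:
{"op": "drive_tool", "data": {"increments": [[[16,12,0],[0,0,0],0],[[12,9,0],[0,0,0],0],[[7,5.5,0],[0,0,0],0],[[3,3,0],[0,0,0],0],[[0,0,-5],[0,0,0],0],[[0,0,-10],[0,0,0],0],[[0,0,0],[0,0,0],0],[[0,0,0],[0,0,0],0]]}}

```text
clock: 40.67
eef_pos: [0.6225, -0.1949, 0.1403]
tool_rot: [0.187, 0.982, 0.0, -0.002]
ft_force: [-0.1, -0.1, -0.9]
grip_width: 0.018
grasp_force: 58.5
```

Request:
{"op": "drive_tool", "data": {"increments": [[[0,0,0],[0,0,0],0],[[0,0,0],[0,0,0],0]]}}

```text
clock: 40.83
eef_pos: [0.6239, -0.1951, 0.1421]
tool_rot: [0.187, 0.982, -0.0, 0.0]
ft_force: [0.2, -0.3, -1.0]
grip_width: 0.0181
grasp_force: 58.5
```

```bash
python3 - <<'E'
from h import *
for i in range(2):
    c=look("wrist",[("flask",.085),("wide_bath",0)],"w21.png")
    mouth(c,.624,-.1945,.181,9,9,8);mouth(c,.624,-.1945,.055,60,60,8)
E
```

```text
tcp [ 624.  -195.1  142.3] F [-0.3 -0.1  0.1] w 17.98537868197912 g 58.53923650458455 t 40.8833
wrist flask 0.88 [214, 199, 292, 329] [ 623.3 -196.5] [ 0.7  0.3 -0.7 -0.3]
wrist wide_bath 0.71 [179, 109, 336, 257] [ 624.2 -193.4] [-3.  -1.   3.1 12.3]
circle 9 621.5 -195.5 59.80029296875
circle 9 621.5 -195.5 59.80029296875
circle 60 625.5 -195.5 59.810546875
circle 60 625.5 -195.5 59.810546875
tcp [ 624.2 -194.8  142.3] F [-0.3  0.2 -0.2] w 18.031426030892504 g 58.539153691381216 t 41.0333
wrist flask 0.97 [216, 200, 294, 329] [ 624.2 -195.2] [ 1.   0.2 -1.  -0.2]
wrist wide_bath 0.7 [207, 156, 302, 223] [ 664.5 -199.9] [-16.7  -1.   43.4  88. ]
wrist wide_bath 0.56 [177, 107, 336, 255] [ 622.7 -192.7] [-2.5 -1.1  2.6 11.9]
circle 9 622.0 -195.5 60.193359375
circle 9 622.0 -195.5 60.193359375
circle 60 626.0 -196.0 58.88037109375
circle 60 626.0 -196.0 58.88037109375
```

Request:
{"op": "drive_tool", "data": {"increments": [[[0.5,0.5,-3],[0,0,0],0],[[0,0,-3],[0,0,0],0],[[0,0,-3],[0,0,0],0],[[0,0,-2],[0,0,0],0],[[0,0,-2],[0,0,0],0],[[0,0,-1],[0,0,0],0],[[0,0,0],[0,0,0],0],[[0,0,0],[0,0,0],0]]}}

```text
clock: 41.8
eef_pos: [0.6246, -0.194, 0.1278]
tool_rot: [0.187, 0.982, -0.0, 0.0]
ft_force: [-0.4, -0.2, -1.0]
grip_width: 0.0181
grasp_force: 58.6
```

Request:
{"op": "drive_tool", "data": {"increments": [[[0,0,-0.7],[0,0,0],0],[[0,0,-0.7],[0,0,0],0],[[0,0,0],[0,0,0],0],[[0,0,0],[0,0,0],0]]}}

```text
clock: 42.13
eef_pos: [0.6249, -0.1941, 0.1272]
tool_rot: [0.187, 0.982, -0.0, 0.001]
ft_force: [-0.4, -0.1, 4.0]
grip_width: 0.0181
grasp_force: 58.9
```

Request:
{"op": "drive_tool", "data": {"increments": [[[0,0,-0.7],[0,0,0],0],[[0,0,-0.5],[0,0,0],0],[[0,0,0],[0,0,0],0],[[0,0,0],[0,0,0],0]]}}

```text
clock: 42.47
eef_pos: [0.6252, -0.1942, 0.127]
tool_rot: [0.187, 0.982, -0.0, 0.001]
ft_force: [-1.7, 0.0, 7.1]
grip_width: 0.0178
grasp_force: 59.3
```

Request:
{"op": "drive_tool", "data": {"increments": [[[-0.5,-0.3,1.2],[0,0,0],0],[[0,0,0],[0,0,0],0],[[0,0,0],[0,0,0],0.25],[[0,0,0],[0,0,0],0.3],[[0,0,0],[0,0,0],0.35],[[0,0,0],[0,0,0],0.5],[[0,0,0],[0,0,0],0.8],[[0,0,0],[0,0,0],1]]}}

```text
clock: 43.13
eef_pos: [0.624, -0.1942, 0.126]
tool_rot: [0.187, 0.982, 0.0, -0.0]
ft_force: [0.1, 0.5, 0.0]
grip_width: 0.065
grasp_force: 0.0
```

Request:
{"op": "drive_tool", "data": {"increments": [[[0,0,0],[0,0,0],1],[[0,0,0],[0,0,0],1],[[0,0,5],[0,0,0],1],[[0,0,15],[0,0,0],1],[[0,0,25],[0,0,0],1],[[0,0,25],[0,0,0],1],[[0,0,10],[0,0,0],1],[[0,0,0],[0,0,0],1]]}}

```text
clock: 43.8
eef_pos: [0.626, -0.1949, 0.2105]
tool_rot: [0.187, 0.982, -0.0, 0.004]
ft_force: [0.1, -0.5, -0.8]
grip_width: 0.0852
grasp_force: 0.0
```

```bash
python3 - <<'E'
from h import *
c=look("wrist",[],"w22.png")
mouth(c,.624,-.1945,.164,9,9,8); mouth(c,.624,-.1945,.055,60,60,8)
M["flask0"]=[(r,z-13) for r,z in M["flask"]]
for n in("wrist","scene","side"):
    c=camera(n); save(c,n+"9.png")
    for d in silhouettes("flask",c)[:2]: p,r=fit("flask0",[(c,d["bbox"])],.082,x0=np.array([.624,-.195])); print(n,d["conf"],d["bbox"],p*1000,r)
E
```

```text
tcp [ 625.  -194.6  208. ] F [ 0.6 -0.  -0.9] w 85.44035547139217 g 0.0 t 43.85
circle 9 625.0 -202.0 38.048828125
circle 9 625.0 -202.0 38.048828125
circle 60 625.5 -195.5 59.345703125
circle 60 625.5 -195.5 59.345703125
wrist 0.63 [224.7, 163.9, 278.4, 240.3] [ 625.9 -198.1] [ 0.2  2.9 -0.2 -1.4]
scene 0.8 [201.7, 215.2, 219.3, 247.9] [ 628.1 -197.1] [-1.2 -0.8  1.2  0.6]
side 0.6 [212.7, 124.6, 227.0, 148.5] [ 626.9 -190.7] [ 0.9  1.2 -0.9 -1. ]
```

Request:
{"op": "drive_tool", "data": {"increments": [[[0,0,0],[0,0,0],1],[[0,0,0],[0,0,0],1],[[0,0,0],[0,0,0],1],[[0,0,0],[0,0,0],1],[[0,0,0],[0,0,0],1],[[0,0,0],[0,0,0],1],[[0,0,0],[0,0,0],1],[[0,0,0],[0,0,0],1]]}}

```text
clock: 44.82
eef_pos: [0.6241, -0.1943, 0.2065]
tool_rot: [0.187, 0.982, -0.0, 0.0]
ft_force: [-0.4, -0.0, 0.2]
grip_width: 0.0853
grasp_force: 0.0
```

```bash
python3 - <<'E'
from h import *
M["flask0"]=[(r,z-13) for r,z in M["flask"]]
for i in range(2):
    c=camera("wrist"); mouth(c,.624,-.1945,.164,9,9,10)
for n in("wrist","scene","side"):
    c=camera(n)
    for d in silhouettes("flask",c)[:1]: p,r=fit("flask0",[(c,d["bbox"])],.082,x0=np.array([.624,-.195])); print(n,d["conf"],d["bbox"],p*1000,r)
    # white stopper pixels
    P=np.array([proj(c,[.6243,-.1945,z]) for z in(.152,.164,.10)]); print("expected stopper base/top/ball px",P.ravel())
    if n=="wrist":
        m=(d["region"])&(c["image"].min(2)>190)
        y,x=np.nonzero(m); print("white px centroid",x.mean(),y.mean(),len(x))
    if n!="wrist":
        rg=d["region"]; ys=np.nonzero(rg.any(1))[0]
        for y in ys[::3]: xs=np.nonzero(rg[y])[0]; print(n,y,xs.mean().round(1),len(xs),end="; ")
        print()
E
```

```text
circle 9 625.0 -202.0 35.40478515625
circle 9 625.0 -202.0 35.40478515625
circle 9 625.0 -202.0 35.1953125
circle 9 625.0 -202.0 35.1953125
wrist 0.68 [225.3, 170.1, 278.4, 243.8] [ 627.1 -198.5] [-0.2  0.4  0.2 -0.3]
expected stopper base/top/ball px [255.5 216.6 255.6 224.2 255.2 191.2]
white px centroid 258.80687093779017 195.14298978644382 1077
scene 0.78 [201.9, 213.7, 219.1, 249.6] [ 628.7 -197.4] [-1.4  0.9  1.4 -0.9]
expected stopper base/top/ball px [208.6 220.4 208.  215.8 211.  239.3]
scene 215 206.5 6; scene 218 206.5 10; scene 221 207.5 12; scene 224 208.0 11; scene 227 208.5 12; scene 230 210.5 14; scene 233 210.5 18; scene 236 210.5 20; scene 239 211.0 21; scene 242 211.0 19; scene 245 211.5 16; scene 248 211.5 8; 
side 0.65 [211.8, 123.1, 228.2, 144.5] [ 628.7 -206.5] [ 2.  -0.  -2.   0.1]
expected stopper base/top/ball px [220.3 129.8 220.2 126.8 220.8 142.4]
side 126 220.5 4; side 129 220.5 4; side 132 220.5 4; side 135 220.5 4; side 138 221.0 9; side 141 221.0 11; side 144 221.5 10; side 147 221.0 5;
```

```bash
cat > tilt.py <<'E'
from h import *
from scipy.optimize import minimize
ball=[(21*np.cos(a),21*np.sin(a)) for a in np.linspace(-1.5,1.5,13)]; neck=[(10,15),(10,49),(9,49),(9,61)]
def mask(c,p):
    ax=np.array([np.sin(p[2]),np.sin(p[3]),1.]);ax/=np.linalg.norm(ax);u=np.cross([0,1,0],ax);u/=np.linalg.norm(u);v=np.cross(ax,u)
    m=np.zeros((384*4,512*4),np.uint8);V=np.array(c["view"])
    for part in(ball,neck):
        P=np.concatenate([np.array([p[0],p[1],103.])+z*ax+r*(np.cos(A)[:,None]*u+np.sin(A)[:,None]*v) for r,z in part])/1e3
        Q=(P@V[:3,:3].T+V[:3,3])@np.array(c["K"]).T;Q=Q[:,:2]/Q[:,2:]
        cv2.fillConvexPoly(m,cv2.convexHull(np.round(Q*4+2).astype(np.int32)),1)
    return m.astype(bool)
def run(names):
    D=[]
    for n in names:
        c=camera(n);d=silhouettes("flask",c)[0];D.append((c,np.kron(d["region"],np.ones((4,4),bool))))
    for sub in [D]+[[x] for x in D]:
        f=lambda p:sum(1-(mask(c,p)&m).sum()/(mask(c,p)|m).sum() for c,m in sub)
        r=min((minimize(f,x0,method="Nelder-Mead",options=dict(initial_simplex=np.array(x0)+np.vstack([np.zeros(4),np.diag([3,3,.08,.08])]),maxiter=150)) for x0 in([624.3,-194.5,0,0],[626,-196,.05,-.1])),key=lambda r:r.fun)
        print(r.x[:2],"tilt deg",np.degrees(r.x[2:]),"1-iou",round(r.fun,3),"upright:",round(f([624.3,-194.5,0,0]),3))
if __name__=="__main__": run(["wrist","scene"])
E
python3 tilt.py
```

```text
[ 624.4 -194.8] tilt deg [ 0.9 -6. ] 1-iou 0.186 upright: 0.387
[ 624.9 -195.8] tilt deg [-0.1 -5.6] 1-iou 0.036 upright: 0.21
[ 622.4 -192.5] tilt deg [ 4.  -7.6] 1-iou 0.054 upright: 0.177
```

The fit shows the flask leaning about 6° toward −y with its ball well seated. I'll grip the neck again to straighten it, then release more gently.

Request:
{"op": "drive_tool", "data": {"increments": [[[0,-0.4,-10],[0,0,0],1],[[0,0,-20],[0,0,0],1],[[0,0,-20],[0,0,0],1],[[0,0,-17],[0,0,0],1],[[0,0,-9],[0,0,0],1],[[0,0,-4],[0,0,0],1],[[0,0,0],[0,0,0],1],[[0,0,0],[0,0,0],0.7]]}}

```text
clock: 46.08
eef_pos: [0.6245, -0.1948, 0.127]
tool_rot: [0.187, 0.982, -0.0, 0.0]
ft_force: [-0.3, -0.4, 0.7]
grip_width: 0.0757
grasp_force: 0.0
```

Request:
{"op": "drive_tool", "data": {"increments": [[[0,0,0],[0,0,0],0.5],[[0,0,0],[0,0,0],0.4],[[0,0,0],[0,0,0],0.36],[[0,0,0],[0,0,0],0.33],[[0,0,0],[0,0,0],0.3],[[0,0,0],[0,0,0],0.28],[[0,0,0],[0,0,0],0.26],[[0,0,0],[0,0,0],0.25]]}}

```text
clock: 46.75
eef_pos: [0.6241, -0.1947, 0.1264]
tool_rot: [0.187, 0.982, -0.0, -0.0]
ft_force: [-0.2, -0.3, 0.1]
grip_width: 0.0214
grasp_force: 0.1
```

Request:
{"op": "drive_tool", "data": {"increments": [[[0,0,0],[0,0,0],0.24],[[0,0,0],[0,0,0],0.23],[[0,0,0],[0,0,0],0.22],[[0,0,0],[0,0,0],0.21],[[0,0,0],[0,0,0],0.21],[[0,0,0],[0,0,0],0.21]]}}

```text
clock: 47.25
eef_pos: [0.6241, -0.1947, 0.1264]
tool_rot: [0.187, 0.982, -0.0, 0.0]
ft_force: [-0.1, 0.8, 0.5]
grip_width: 0.0187
grasp_force: 36.9
```

```bash
python3 tilt.py
```

```text
[ 624.4 -194.9] tilt deg [ 3.2 -1.3] 1-iou 0.243 upright: 0.296
[ 624.5 -195.8] tilt deg [ 2.  -1.1] 1-iou 0.135 upright: 0.193
[ 624.6 -194.3] tilt deg [ 5.4 -1.1] 1-iou 0.067 upright: 0.104
```

Gripping brought it upright. I'll release it in small steps.

Request:
{"op": "drive_tool", "data": {"increments": [[[0,0,0],[0,0,0],0.215],[[0,0,0],[0,0,0],0.22],[[0,0,0],[0,0,0],0.225],[[0,0,0],[0,0,0],0.23],[[0,0,0],[0,0,0],0.235],[[0,0,0],[0,0,0],0.24],[[0,0,0],[0,0,0],0.245],[[0,0,0],[0,0,0],0.25]]}}

```text
clock: 48.12
eef_pos: [0.6241, -0.1946, 0.1263]
tool_rot: [0.187, 0.982, 0.0, -0.0]
ft_force: [0.7, 0.4, -0.1]
grip_width: 0.0216
grasp_force: 0.0
```

Request:
{"op": "drive_tool", "data": {"increments": [[[0,0,0],[0,0,0],0.26],[[0,0,0],[0,0,0],0.27],[[0,0,0],[0,0,0],0.28],[[0,0,0],[0,0,0],0.3],[[0,0,0],[0,0,0],0.32],[[0,0,0],[0,0,0],0.35],[[0,0,0],[0,0,0],0.4],[[0,0,0],[0,0,0],0.45]]}}

```text
clock: 48.78
eef_pos: [0.6241, -0.1947, 0.1264]
tool_rot: [0.187, 0.982, -0.0, -0.0]
ft_force: [0.0, 0.2, 0.7]
grip_width: 0.0386
grasp_force: 0.0
```

Request:
{"op": "drive_tool", "data": {"increments": [[[0,0,0],[0,0,0],0.6],[[0,0,0],[0,0,0],0.8],[[0,0,0],[0,0,0],1],[[0,0,5],[0,0,0],1],[[0,0,15],[0,0,0],1],[[0,0,25],[0,0,0],1],[[0,0,25],[0,0,0],1],[[0,0,10],[0,0,0],1]]}}

```text
clock: 49.45
eef_pos: [0.6256, -0.1952, 0.2108]
tool_rot: [0.187, 0.982, -0.0, 0.003]
ft_force: [0.1, -0.6, 1.1]
grip_width: 0.0859
grasp_force: 0.0
```

Request:
{"op": "drive_tool", "data": {"increments": [[[0,0,0],[0,0,0],1],[[0,0,0],[0,0,0],1],[[0,0,0],[0,0,0],1],[[0,0,0],[0,0,0],1],[[0,0,0],[0,0,0],1],[[0,0,0],[0,0,0],1]]}}

```text
clock: 49.95
eef_pos: [0.6236, -0.1945, 0.205]
tool_rot: [0.187, 0.982, 0.0, -0.001]
ft_force: [0.7, -0.1, -1.1]
grip_width: 0.0854
grasp_force: 0.0
```

```bash
python3 tilt.py; python3 - <<'E'
from h import *
for n in("scene","side"): look(n,[("amber_bottle",0),("beaker",0),("cover",.037)])
E
```

```text
[ 624.8 -194.2] tilt deg [ 2.4 -1.9] 1-iou 0.214 upright: 0.266
[ 624.6 -195.7] tilt deg [ 2.  -0.8] 1-iou 0.035 upright: 0.11
[ 625.6 -192.5] tilt deg [ 4.1 -2.9] 1-iou 0.068 upright: 0.156
tcp [ 624.1 -194.7  206.2] F [0.6 0.1 0.1] w 85.40992147999503 g 0.0 t 50.2
scene amber_bottle 0.97 [79, 246, 130, 317] [ 585.5 -416.8] [ 0.9 -0.3 -1.1  0.4]
scene beaker 0.74 [394, 161, 422, 196] [634.2 422.1] [-2.9 -2.4  1.9  0.9]
scene cover 0.73 [221, 192, 239, 202] [444.9 -55.8] [-0.9 -4.9  0.9  1.7]
scene cover 0.72 [151, 203, 170, 218] [ 405.2 -236.9] [-1.1 -1.7  1.1  1.1]
scene cover 0.55 [341, 186, 360, 202] [617.5 219.5] [-0.7 -0.5  0.7  0.4]
tcp [ 624.1 -194.7  206.5] F [ 0.2 -0.6  0.3] w 85.53557108021647 g 0.0 t 50.4
side amber_bottle 0.76 [230, 90, 248, 134] [ 585.7 -428.7] [-0.5  1.1  0.5 -1. ]
side amber_bottle 0.43 [187, 235, 224, 271] [606.1 260.6] [ 2.6 -5.6 -6.1  8.6]
side beaker 0.75 [167, 284, 197, 329] [636.3 409.6] [-1.1  0.6  1.3 -0.6]
side cover 0.55 [291, 154, 309, 172] [ 350.4 -168.3] [ 1.1  2.8 -1.  -1.8]
side cover 0.52 [195, 238, 214, 256] [611.  222.1] [ 0.3  0.7 -0.3 -0.6]
side cover 0.43 [280, 189, 295, 208] [386.7   6.8] [-1.   1.9  1.  -1.9]
```

The flask now stands upright to about 2°. The bottle and beaker haven't moved, and the cover is in place. Handing in.

```bash
python3 -c "from h import *; print(job_done())"
```

```text
the job is handed in; nothing more can be done
None
```

The job is handed in at about 50 s: the three rings are nested and home in the wide bath, the flask stands on the smallest ring (about 2° off upright after I re-gripped it to correct a 6° lean), the cover is home on the narrow bath, and the bottle and beaker are undisturbed. No verdict came back.

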